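Crimp the cap onto a headspace vial

TASK

Seal the vial with the blue cap: take the hand crimper out of its stand by its two blue handles, set it squarely over the blue cap until the cap is home inside it, and squeeze the handles together gradually until you feel the resistance peak and give, then stop. Squeezing hard on after the give, or leaning hard on the vial, breaks the glass. Then let the handles spring open, lift straight off so that the vial stays in the rack and its neighbours stay put, and stand the crimper back upright in its stand.

Things in the scene. Friction and masses are not known exactly. Their poses are not given: they have to be found in the camera images.
- crimper_grip (a point): Hand crimper, about 0.5 kg, 187 mm tall, standing head down in its stand. This point lies on its axis midway between its two upright blue handles, 170 mm above its mouth; z up along the tool, y across the handles. Each handle is 74 mm long (113 to 187 mm above the mouth), 16 mm wide along x, 8 mm thick, leaning 0.04 rad outward: 64 mm over their outsides at this height when sprung open.
- handle (a joint): Angle of one handle, rad: 0 sprung open, grows to 0.19 as it closes; the other mirrors it. The handles pivot 75 mm above the mouth, so each 0.1 rad takes 19 mm off the width over both at the grip point. Their return spring pushes back with 7 to 9 N per handle, enough to carry the tool by. Below 58 mm width the jaws stand in the way of a cap: keep them wider while going on or off.
- crimper_mouth (a point): Centre of the crimper's open mouth, the underside of its round steel head (44 mm across, 41 mm high); z up along the tool axis. The mouth is a funnel 36 mm wide that narrows to 26 mm at 7 mm depth. A brass plunger inside stops the cap's top when it is home, 14 to 19 mm above the mouth depending on its set screw: not known, differs each time.
- vial_cap (a point): Centre of the top of the blue cap (21 mm across) of the amber glass vial to be sealed, z up. The vial is filled (0.1 kg), 22.5 mm across, 78 mm tall, and stands loosely in a pocket of the rack, its cap top 86 mm above the table. The two other vials there have silver caps. 5 N of push brings the cap home; the glass breaks at 50 N between vial and rack, so stay below about 25 N.
- skirt (a joint): How far the blue cap's skirt is rolled up under the glass rim, m: 0 open, about 0.0032 crimped (it stays). With the cap home, closing handles meet it somewhere between 55 and 43 mm width over the handles; in about 11 mm more, the force per handle climbs from 10 N to a peak of 24-27 N, then drops at once to 12-16 N: crimped. Never exceed 35 N per handle, nor 25 N once it has given.
- stand_floor (a point): Centre of the floor inside the crimper's stand, where the mouth rests; z up, 10 mm above the table. The stand is fixed: a dark steel foot 100 mm across with a round aluminium collar about this point, its rim 54 mm above the table, 51 mm wide inside, flared to 61 mm at the rim.
- vial_b_mid (a point): Centre (half-way up) of a neighbouring vial with a silver cap, already sealed: 22.5 mm across, 78 mm tall, standing in the same rack. Leave alone.
- vial_c_mid (a point): Centre (half-way up) of the other neighbouring vial with a silver cap, already sealed, same size, in the same rack. Leave alone.
- rack: White vial rack, fixed: 116 x 168 x 46 mm (x, y, z), origin at the centre of its underside. Six round pockets 24 mm across and 38 mm deep, at x = -26 and 26 mm and y = -52, 0 and 52 mm.
- crimper: The whole hand crimper; its origin is the centre of its mouth.
- vial: The amber vial with the blue cap; its origin is the centre of its underside.

How it is judged:
By the outcome, as a careful person would: the job done as asked, in the order asked, and still so for the second after the job is handed in, with the robot touching nothing.
It also fails if it takes over 61 s, if anything falls off the work surface, if the arm or the gripper's body presses on something with over 40 N, if the wrist force passes 120 N, or if a joint passes its speed limit or range.

ROBOT

A 7-joint arm with a two-finger parallel gripper is mounted at the origin on the work surface. World frame = base frame: x ahead of the robot, y to its left, z up, the work surface at z = 0. Lengths are in m, angles in rad, forces in N, time in s.
With the tool pointing down it reaches from about 0.425 to 0.95 m from the base axis. Payload 4.7 kg.
Tool frame: the origin (TCP) lies midway between the tips of the shut fingers; the grasp point (between the pads) lies 19 mm behind it; z points along the fingers, x is the direction in which the jaws open and shut, and the axes are right-handed (so a half turn about z gives the same grasp; the last joint's range is limited). The gripper opens to 85 mm and grips with 20 to 120 N. Pads are 22 mm wide; open, the fingers measure 114 mm over their backs; the gripper's body (76 mm by 85 mm) begins 54 mm behind the grasp point. The pads swing forward as they close: fully open they stand 13 mm farther back than shut.
Start: joints at [-1.272, 0.469, -0.049, 1.532, 0.024, 1.141, -0.082], TCP at [0.217, 0.639, 0.231] pointing down, gripper open.
Joint ranges: [-2.59, 2.59], [-0.33, 1.99], [-1.39, 1.29], [0.1, 2.45], [-1.04, 4.18], [0.21, 1.99], [-2.66, 2.66]. Speed limits (rad/s): [2.57, 2.57, 3.14, 3.14, 3.14, 3.14, 3.14].

INTERFACE

Orientations are given as a unit quaternion [x, y, z, w].
In Python, from cell import ctrl gives the robot as it stands. The module is installed in compiled form; this text tells all that it offers.
- The arm moves only by the tool play_rows, never from a script. Its arguments are lists of equal length, an entry for each row: "travel": the shift along the tool's x, y, z in mm, a list of three; "twist": the turn about the tool's z in rad. A call has 1 to 5 rows; each row is the pose to reach, as a shift and turn from the pose commanded when the call began, along the tool's axes at that moment; what a row does not reach only later rows make up. A row lasts 1/8 s, in which the tool goes at most 62.5 mm and 10.7 degrees, less where a joint would pass 70% of its speed; a pose out of reach is approached as far as the arm can. A call with a gripper value outside its range is refused whole. "gripper" is the closure, from 0 (fully open) to 1 (shut), set as the call begins (left out, the last holds). The fingers move at their own pace and stop on an object; the grip force is fixed at half the most. Time passes only in rows, so rows that repeat a pose let the fingers close. It gives the time, the measured TCP pose, the force and the opening at its end, in the units of the state.
- ctrl.get_obs(): the state, without advancing time (a new reading comes with each control period).
- ctrl.capture(name): name is "scene" or "top"; returns the picture (420x560x3 uint8, blue, green, red); there is no depth.
- ctrl.camera_model(name): a dict with "K" (3x3 intrinsics, pixels), "k1" (the pictures are not rectified: a ray, as slopes to the right and down, at radius r is drawn at 1 + k1 r^2 times it, then the intrinsics apply), "pose" (4x4, takes a point from camera to world coordinates). Camera axes: x right, y down, z forward; pixel columns grow to the right and rows downward; lengths in m; the calibration is good to about 2 mm. A picture is of the moment at which its call begins. camera_model takes no time and is no camera call.
- ctrl.hand_in(): hands the job in, once; it reports no verdict.
The state is a dict: "time_s": time; "q": joint angles; "joint_velocities": joint speeds; "effort": joint torques, N m; "ee_pos": TCP position; "eef_rot": TCP orientation; "ft_force": force on the tool from outside, world axes, zero at the start; "wrist_torque": the same for the moment, N m; "finger_gap": finger opening in m.
Only numpy, scipy, OpenCV 4.12 (cv2) and the standard library are available. Lean on these libraries where they do the work, as an engineer would, in place of code of your own. Each camera call takes 0.05 s, during which the arm holds its last target.

## Working session

There is one attempt and no reset: what is moved stays moved. The work goes in short steps, Python scripts to look and compute and a tool call to move; the robot and the scene stay as the last step left them, time stands still between calls to the robot, and variables do not carry over. Pictures are saved under pics/ and viewed, and the job is handed in when it is done.

Besides the shell and the picture viewer there is one more tool, called after "Request:" by a JSON object that holds its "name" and its "arguments". play_rows: Moves the arm, as the interface text tells. Its arguments: {"type":"object","properties":{"travel":{"type":"array","items":{"type":"array","items":{"type":"number"}}},"twist":{"type":"array","items":{"type":"number"}},"gripper":{"type":"number"}},"required":["travel","twist"]}

```bash
mkdir -p pics; python3 - <<'E'
from cell import ctrl
import cv2,numpy as np
o=ctrl.get_obs()
for k,v in o.items(): print(k,np.round(v,4))
for n in("scene","top"):
    cv2.imwrite(f"pics/{n}0.png",ctrl.capture(n)); m=ctrl.camera_model(n); print(n,m)
E
```

```text
time_s 0.0
q [-1.2719  0.4694 -0.0486  1.5337  0.0241  1.141  -0.0823]
joint_velocities [-0.001  -0.0006  0.0009 -0.0014 -0.0005 -0.      0.0003]
effort [ 5.00000e-04 -5.10299e+01 -4.72000e-02 -2.37721e+01  1.05000e-02
  7.10000e-03 -0.00000e+00]
ee_pos [0.2172 0.6385 0.2303]
eef_rot [ 8.130e-01  5.822e-01 -8.000e-04  6.000e-04]
ft_force [ 0.6413  0.0548 -0.195 ]
wrist_torque [ 0.0376 -0.0014 -0.0258]
finger_gap 0.0853
scene {'K': array([[438.10329906,   0.        , 272.4447027 ],
       [  0.        , 438.10329906, 208.55577518],
       [  0.        ,   0.        ,   1.        ]]), 'k1': 0.008903566514553022, 'pose': array([[ 0.82787503,  0.32129183, -0.45977657,  0.90936779],
       [ 0.56085373, -0.48603282,  0.67023517, -0.55817633],
       [-0.00812542, -0.81273837, -0.58257216,  0.63398245],
       [ 0.        ,  0.        ,  0.        ,  1.        ]])}
top {'K': array([[437.61932538,   0.        , 277.04212905],
       [  0.        , 437.61932538, 205.28537499],
       [  0.        ,   0.        ,   1.        ]]), 'k1': -0.020728542432930024, 'pose': array([[-0.15478397, -0.96352159,  0.21833019,  0.36311673],
       [-0.98794759,  0.1506852 , -0.0354051 ,  0.01107866],
       [ 0.00121445, -0.22117893, -0.97523249,  0.87965143],
       [ 0.        ,  0.        ,  0.        ,  1.        ]])}
```

View pics/scene0.png

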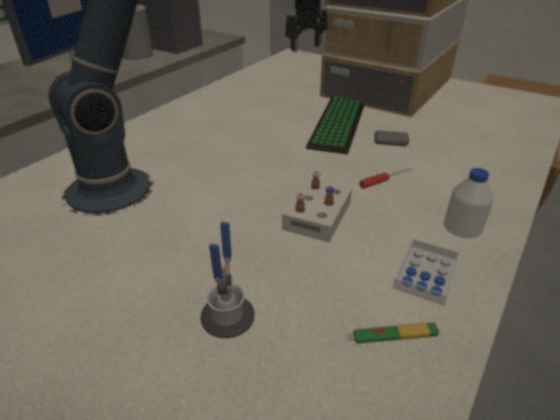

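View pics/top0.png

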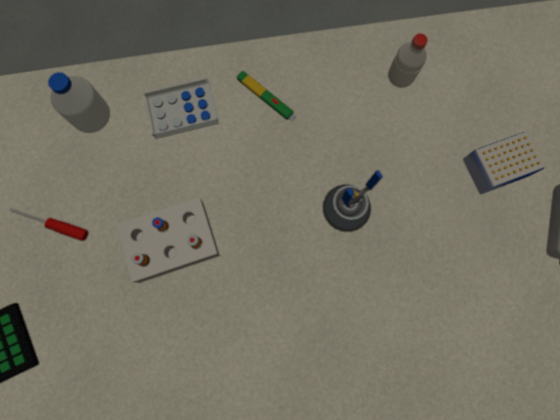

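The scene view shows the crimper and stand at about (228,310), with handles at (226,240) and (216,261). The blue-capped vial is at (330,190). In the top view, the stand is at (348,205), the handles at (350,197) and (373,180), and the blue cap at (159,223). I'll zoom in and build masks.

```bash
cat > h.py <<'E'
import numpy as np,cv2
from cell import ctrl
M={n:ctrl.camera_model(n) for n in("scene","top")}
def ray(n,uv):
    m=M[n];K=m["K"];D=np.array([m["k1"],0,0,0,0.])
    p=cv2.undistortPoints(np.array([[uv]],float),K,D)[0,0]
    T=m["pose"];return T[:3,3],T[:3,:3]@np.array([p[0],p[1],1.])
def plane(n,uv,z):
    o,d=ray(n,uv);return o+d*(z-o[2])/d[2]
def tri(a,b):
    A=np.zeros((3,3));r=np.zeros(3);R=[ray("scene",a),ray("top",b)]
    for o,d in R:
        d=d/np.linalg.norm(d);P=np.eye(3)-np.outer(d,d);A+=P;r+=P@o
    x=np.linalg.solve(A,r)
    gap=[np.linalg.norm(np.cross(x-o,d/np.linalg.norm(d))) for o,d in R]
    return x,sum(gap)
def proj(n,X):
    m=M[n];T=np.linalg.inv(m["pose"]);r,_=cv2.Rodrigues(T[:3,:3])
    return cv2.projectPoints(np.array([X],float),r,T[:3,3],m["K"],np.array([m["k1"],0,0,0,0.]))[0][0,0]
def blobs(im,lo,hi,roi,amin=8):
    x0,y0,x1,y1=roi;hsv=cv2.cvtColor(im,cv2.COLOR_BGR2HSV)
    mk=cv2.inRange(hsv,lo,hi);z=np.zeros_like(mk);z[y0:y1,x0:x1]=mk[y0:y1,x0:x1]
    n,l,s,c=cv2.connectedComponentsWithStats(z)
    out=[]
    for i in range(1,n):
        if s[i,4]>=amin:
            ct=max(cv2.findContours((l==i).astype(np.uint8),cv2.RETR_EXTERNAL,cv2.CHAIN_APPROX_NONE)[0],key=len)
            out.append((s[i],c[i],cv2.minAreaRect(ct),(l==i)))
    return out
def crop(im,roi,name,f):
    x0,y0,x1,y1=roi;cv2.imwrite(name,cv2.resize(im[y0:y1,x0:x1],None,fx=f,fy=f,interpolation=cv2.INTER_CUBIC))
E
python3 - <<'E'
from h import *
s=cv2.imread("pics/scene0.png");t=cv2.imread("pics/top0.png")
a=cv2.resize(s[210:340,180:280],(400,520),interpolation=cv2.INTER_CUBIC);b=cv2.resize(t[155:255,300:400],(400,400),interpolation=cv2.INTER_CUBIC)
c=np.zeros((520,800,3),np.uint8);c[:,:400]=a;c[:400,400:]=b;cv2.imwrite("pics/crz.png",c)
a=cv2.resize(s[160:245,275:360],(400,400),interpolation=cv2.INTER_CUBIC);b=cv2.resize(t[190:290,115:215],(400,400),interpolation=cv2.INTER_CUBIC)
cv2.imwrite("pics/rkz.png",np.hstack([a,b]))
lo,hi=(105,110,40),(130,255,255)
for n,im,rs in(("scene",s,[(180,210,280,300),(315,175,345,205)]),("top",t,[(320,155,400,230),(140,205,180,245)])):
    for r in rs:
        for q in blobs(im,lo,hi,r): print(n,q[0],q[1].round(1),np.round(cv2.boxPoints(q[2]),1).tolist())
E
```

```text
scene [222 223   8  33 137] [225.5 239.5] [[221.39999389648438, 223.0], [226.89999389648438, 222.60000610351562], [229.39999389648438, 255.0], [223.89999389648438, 255.39999389648438]]
scene [211 245  11  33 162] [215.6 260.4] [[210.5, 245.10000610351562], [216.8000030517578, 244.1999969482422], [221.10000610351562, 277.0], [214.8000030517578, 277.79998779296875]]
top [367 171  15  18 127] [373.8 179.5] [[365.0, 185.6999969482422], [376.70001220703125, 170.0], [382.6000061035156, 174.5], [370.8999938964844, 190.1999969482422]]
top [342 188  11  16 112] [347.2 195.4] [[340.20001220703125, 200.60000610351562], [347.0, 187.0], [354.20001220703125, 190.60000610351562], [347.3999938964844, 204.1999969482422]]
top [152 218  11  10  54] [157.5 222.7] [[152.0, 218.0], [162.0, 218.0], [162.0, 227.0], [152.0, 227.0]]
```

View pics/crz.png

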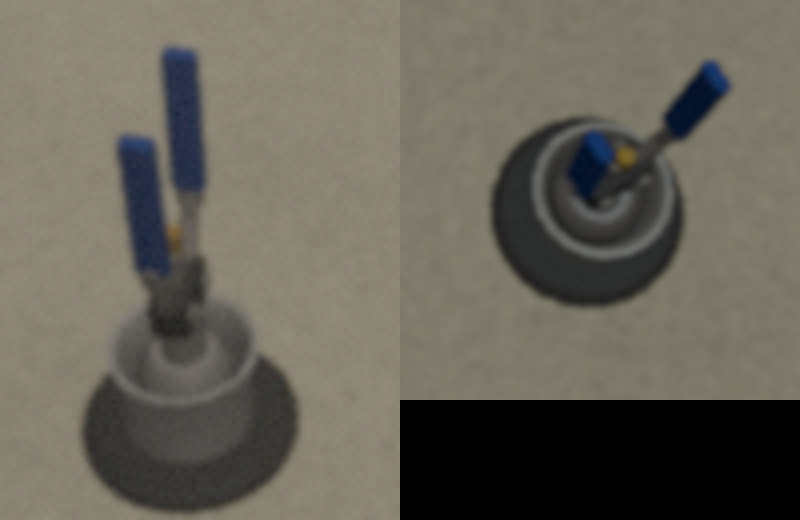

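View pics/rkz.png

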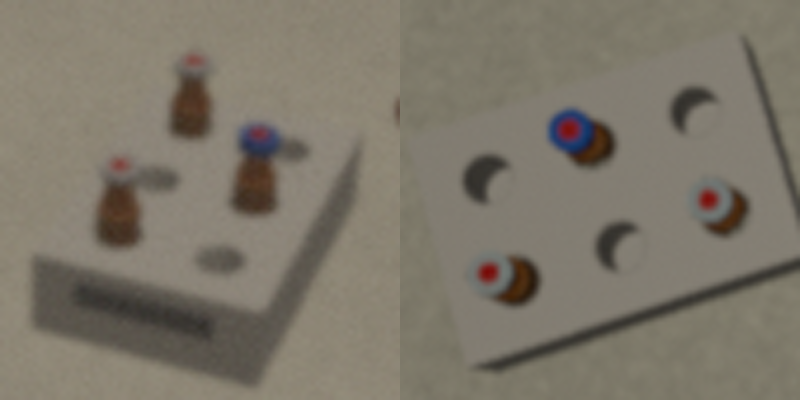

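```bash
python3 - <<'E'
from h import *
s=cv2.imread("pics/scene0.png");t=cv2.imread("pics/top0.png")
S=[((225.5,239.5),(224.1,222.8)),((215.6,260.4),(213.6,244.6))]
T=[((373.8,179.5),(379.6,172.2)),((347.2,195.4),(350.6,188.8))]
for i in range(2):
  for j in range(2):
    x,g=tri(S[i][0],T[j][0]);print(i,j,x.round(4),g.round(4))
# red and blue around caps
def rd(im,r):
    x0,y0,x1,y1=r;c=im[y0:y1,x0:x1].astype(int);m=((c[...,2]-np.maximum(c[...,0],c[...,1]))>25);ys,xs=np.nonzero(m);w=(c[...,2]-np.maximum(c[...,0],c[...,1]))[m];return np.array([(xs*w).sum(),(ys*w).sum()])/w.sum()+[x0,y0],m.sum()
a=rd(s,(318,180,342,194));b=rd(t,(148,213,168,230));print("cap red",a,b,tri(a[0],b[0]))
print(plane("top",b[0],.086),plane("scene",a[0],.086))
def bl(im,r):
    x0,y0,x1,y1=r;c=im[y0:y1,x0:x1].astype(int);m=((c[...,0]-c[...,1])>15);ys,xs=np.nonzero(m);return xs.min()+x0,xs.max()+x0,ys.min()+y0,ys.max()+y0,xs.mean()+x0,ys.mean()+y0
print(bl(s,(315,175,345,205)),bl(t,(140,205,175,240)))
# rim of stand & foot
for n,im,r,z in(("top",t,(315,175,385,240),.0),):
    g=cv2.cvtColor(im,cv2.COLOR_BGR2GRAY);x0,y0,x1,y1=r
    m=(g[y0:y1,x0:x1]<65).astype(np.uint8);ct=max(cv2.findContours(m,cv2.RETR_EXTERNAL,cv2.CHAIN_APPROX_NONE)[0],key=cv2.contourArea)
    h=cv2.convexHull(ct);print(cv2.fitEllipse(h),x0,y0)
    print(np.bincount(g[y0:y1,x0:x1].ravel()//10))
E
```

```text
0 0 [ 0.5415 -0.1695  0.1954] 0.0191
0 1 [ 0.5222 -0.1344  0.1635] 0.0004
1 0 [ 0.5425 -0.1842  0.1644] 0.0006
1 1 [ 0.5224 -0.1487  0.1293] 0.0204
cap red (array([325.94011976, 186.09580838]), np.int64(5)) (array([158.87592397, 223.26029567]), np.int64(40)) (array([0.53782642, 0.19976755, 0.09669645]), np.float64(0.0016229003470989221))
[0.54088553 0.20288978 0.086     ] [0.52998789 0.21401015 0.086     ]
(np.int64(326), np.int64(333), np.int64(187), np.int64(192), np.float64(329.6666666666667), np.float64(189.3030303030303)) (np.int64(152), np.int64(163), np.int64(217), np.int64(227), np.float64(157.25842696629212), np.float64(222.2696629213483))
((44.410003662109375, 19.653669357299805), (30.60573959350586, 55.6872673034668), 52.824092864990234) 315 175
[   0  118   53  156  730  261  200  143  144  182  153  973 1437]
```

```bash
python3 - <<'E'
from h import *
s=cv2.imread("pics/scene0.png");t=cv2.imread("pics/top0.png")
print("cap",tri((329.7,187.8),(157.4,222.3)),plane("top",(157.4,222.3),.086),plane("scene",(329.7,187.8),.086))
print("rim",plane("top",(350.5,201.9),.054), plane("scene",(180+183/4-.4,210+351/4-.4),.054),tri((180+183/4-.4,210+351/4-.4),(350.5,201.9)))
print("foot scene",plane("scene",(180+190.5/4-.4,210+425/4-.4),.005))
# silver caps: red discs
def rd(im,r):
    x0,y0,x1,y1=r;c=im[y0:y1,x0:x1].astype(int);d=(c[...,2]-np.maximum(c[...,0],c[...,1]));m=d>18+d.min()*0;ys,xs=np.nonzero(m);return xs,ys
P=[("B",(275+193/4.706-.4,160+65/4.706-.4),(115+88/4-.4,190+273/4-.4)),("C",(275+121/4.706-.4,160+167/4.706-.4),(115+310/4-.4,190+200/4-.4))]
for n,a,b in P: print(n,tri(a,b),plane("top",b,.086))
# rack corners in top
for n,b in(("front R (top face)",(115+343/4-.4,190+35/4-.4)),("bottom L",(115+70/4-.4,190+367/4-.4)),("right bottom",(115+400/4-.4,190+262/4-.4))): print(n,plane("top",b,.046))
for nm,b in(("hole1",(487,179)),("hole2",(695,110)),("hole3",(619,246))): print(nm,plane("top",(115+(b[0]-400)/4-.4,190+b[1]/4-.4),.046))
E
```

```text
cap (array([0.54300343, 0.2050582 , 0.09040348]), np.float64(0.002190598693648337)) [0.54310195 0.20541543 0.086     ] [0.54063229 0.21236896 0.086     ]
rim [ 0.53259704 -0.16070239  0.054     ] [ 0.53353329 -0.16068365  0.054     ] (array([ 0.53295223, -0.16057125,  0.05348668]), np.float64(0.0006899919495487307))
foot scene [ 0.53347334 -0.16061836  0.005     ]
B (array([0.48322858, 0.24858755, 0.08725763]), np.float64(0.00036996836819579745)) [0.48356631 0.24909078 0.086     ]
C (array([0.50137695, 0.14571529, 0.08849177]), np.float64(0.0014531320191447932)) [0.50123505 0.14566074 0.086     ]
front R (top face) [0.58676998 0.1272595  0.046     ]
bottom L [0.44677961 0.27332016 0.046     ]
right bottom [0.47199002 0.11340897 0.046     ]
hole1 [0.53489639 0.25768503 0.046     ]
hole2 [0.55312162 0.15468512 0.046     ]
hole3 [0.49287813 0.19795221 0.046     ]
```

```bash
cat >> h.py <<'E'
from scipy.spatial.transform import Rotation as Ro
def go(p,ang=None):
    o=ctrl.get_obs();R=Ro.from_quat(o["eef_rot"]).as_matrix()
    d=R.T@(np.array(p)-o["ee_pos"])*1000
    a=np.arctan2(R[1,0],R[0,0]);tw=0 if ang is None else -(np.radians(ang)-a)
    tw=(tw+np.pi)%(2*np.pi)-np.pi
    print("t",round(o["time_s"],3),"pos",np.round(o["ee_pos"],4),"xang",round(np.degrees(a),2),"tilt",np.round(R[:2,2],4),"q",np.round(o["q"],2),"F",np.round(o["ft_force"],2),"gap",round(o["finger_gap"],4))
    print("travel",d.round(1),"twist",round(tw,3))
E
python3 - <<'E'
from h import *
a,_=tri((224.1,222.8),(350.6,188.8));b,_=tri((213.6,244.6),(379.6,172.2));print(a,b,np.degrees(np.arctan2(*(b-a)[1::-1])))
go((.5,.25,.30),-67.8)
E
```

```text
[ 0.52362506 -0.13490145  0.19985981] [ 0.54427566 -0.18649725  0.19952909] -68.18683733838974
t 0.1 pos [0.2171 0.6386 0.2304] xang 71.22 tilt [-0.0005 -0.0016] q [-1.27  0.47 -0.05  1.53  0.02  1.14 -0.08] F [0.3  0.06 0.02] gap 0.0856
travel [-276.9  392.9  -69.1] twist 2.426
```

Request:
{"name": "play_rows", "arguments": {"travel": [[-50,60,-50],[-85,110,-70],[-120,165,-70],[-150,215,-70],[-180,260,-70]], "twist": [0.15,0.33,0.51,0.69,0.87]}}

```text
time_s: 0.72
ee_pos: [0.3945, 0.3984, 0.3011]
eef_rot: [0.983, 0.183, 0.0, -0.0]
ft_force: [1.8, 0.9, 0.2]
finger_gap: 0.0854
```

```bash
python3 -c "
from h import *
go((.52,.1,.30),-68)"
```

```text
t 0.725 pos [0.3945 0.3984 0.3011] xang 21.04 tilt [0.0001 0.0004] q [-1.04  0.22  0.21  1.73 -0.05  1.19 -0.45] F [1.81 0.91 0.2 ] gap 0.0854
travel [ 10.  323.6   1. ] twist 1.554
```

Request:
{"name": "play_rows", "arguments": {"travel": [[5,55,0],[10,110,0],[10,165,0],[10,220,0],[10,275,0]], "twist": [0.18,0.36,0.54,0.72,0.9], "gripper": 0.08}}

```text
time_s: 1.35
ee_pos: [0.5032, 0.146, 0.3008]
eef_rot: [0.965, -0.263, -0.0, -0.0]
ft_force: [1.3, 0.2, 0.4]
finger_gap: 0.0785
```

```bash
python3 -c "
from h import *
go((.5333,-.1603,.28),-68)"
```

```text
t 1.35 pos [0.5032 0.146  0.3008] xang -30.52 tilt [-0.0003  0.0002] q [-0.79  0.17  0.49  1.82 -0.08  1.18 -0.8 ] F [1.27 0.24 0.38] gap 0.0785
travel [181.5 248.6  20.7] twist 0.654
```

Request:
{"name": "play_rows", "arguments": {"travel": [[37,50,4],[73,100,8],[109,149,12],[145,199,16],[181,248,20]], "twist": [0.16,0.33,0.5,0.65,0.65], "gripper": 0.12}}

```text
time_s: 1.98
ee_pos: [0.5345, -0.1591, 0.2807]
eef_rot: [0.832, -0.555, -0.0, -0.0]
ft_force: [0.6, 0.8, 0.0]
finger_gap: 0.0753
```

```bash
python3 -c "
from h import *
go((.5333,-.1603,.28),-68)
for n,r,f in(('top',(260,100,440,260),3),('scene',(130,150,310,340),3)):
    crop(ctrl.capture(n),r,f'pics/{n}1.png',f)"
```

```text
t 1.975 pos [ 0.5345 -0.1591  0.2807] xang -67.45 tilt [-0.      0.0005] q [-0.39  0.28  0.75  1.78 -0.21  1.16 -0.75] F [0.58 0.76 0.01] gap 0.0753
travel [0.6 1.6 0.7] twist 0.01
```

View pics/scene1.png

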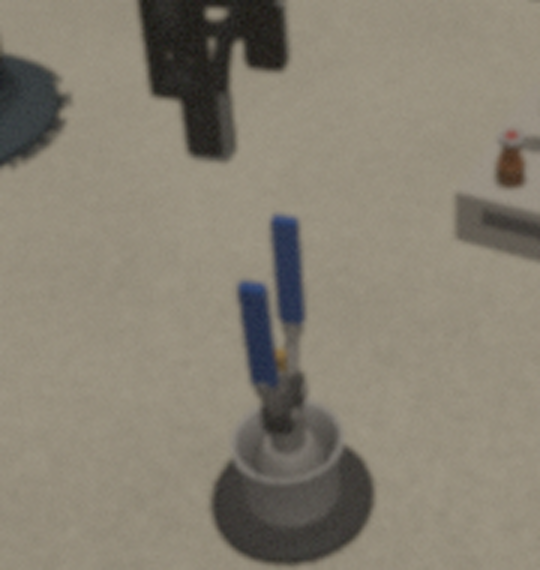

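View pics/top1.png

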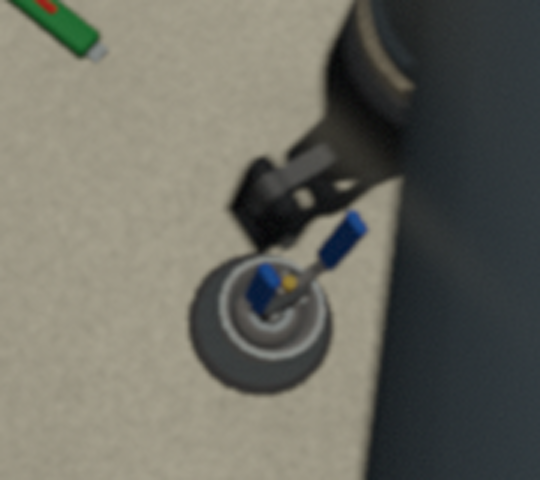

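```bash
python3 -c "
from h import *
d=np.array([np.cos(np.radians(-67.5)),np.sin(np.radians(-67.5)),0])
c=np.array([.5345,-.1591,.2807+.013])
for k in(-.038,0,.038): print(proj('scene',c+k*d),proj('top',c+k*d))
print((proj('scene',c-.038*d)-[130,150])*3,(proj('scene',c+.038*d)-[130,150])*3, (proj('top',c-.038*d)-[260,100])*3,(proj('top',c+.038*d)-[260,100])*3)
"
```

```text
[222.54439463 169.48933042] [354.73119702 175.29065913]
[214.92706668 182.56593572] [377.18460884 161.80284223]
[206.55083797 196.94228291] [399.27587555 148.5301146 ]
[277.6331839   58.46799126] [229.65251392 140.82684874] [284.19359106 225.8719774 ] [417.82762664 145.59034381]
```

Request:
{"name": "play_rows", "arguments": {"travel": [[0,1,20],[0,1,50],[0,1,90],[0,1,125],[0,1,125]], "twist": [0.01,0.01,0.01,0.01,0.01], "gripper": 0.08}}

```text
time_s: 2.7
ee_pos: [0.5318, -0.1567, 0.1536]
eef_rot: [0.829, -0.559, -0.003, 0.001]
ft_force: [0.1, -0.6, 0.5]
finger_gap: 0.0786
```

```bash
python3 -c "
from h import *
go((.5335,-.1603,.1555),-68)
for n,r,f in(('top',(260,100,440,260),3),('scene',(130,150,310,340),3)):
    crop(ctrl.capture(n),r,f'pics/{n}2.png',f)"
```

```text
t 2.7 pos [ 0.5318 -0.1567  0.1536] xang -67.98 tilt [-0.0063  0.0011] q [-0.32  0.42  0.69  1.93 -0.33  0.91 -0.65] F [ 0.15 -0.61  0.52] gap 0.0786
travel [ 4.  -0.2 -2. ] twist 0.0
```

View pics/scene2.png

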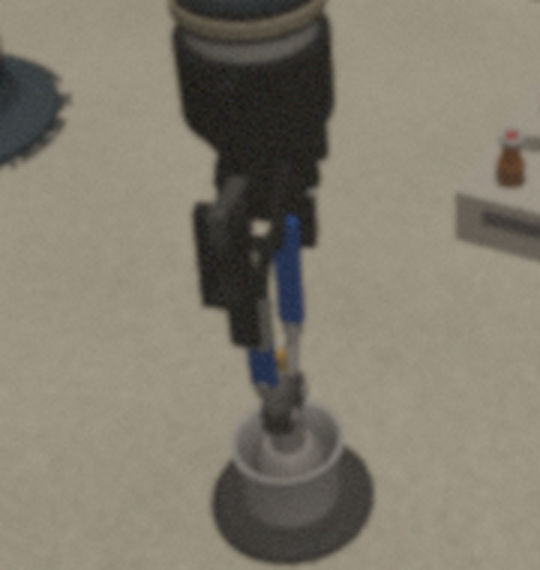

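View pics/top2.png

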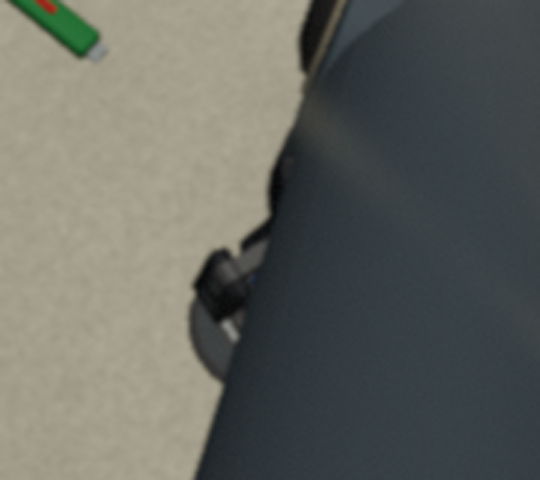

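Request:
{"name": "play_rows", "arguments": {"travel": [[4,0,-2],[4,0,-2]], "twist": [0,0]}}

```text
time_s: 3.05
ee_pos: [0.5363, -0.1624, 0.1595]
eef_rot: [0.829, -0.559, 0.001, -0.001]
ft_force: [0.4, -0.6, -0.0]
finger_gap: 0.0782
```

```bash
python3 -c "
from h import *
go((.5335,-.1603,.1555),-68)"
```

```text
t 3.05 pos [ 0.5363 -0.1624  0.1595] xang -68.04 tilt [ 0.003  -0.0005] q [-0.31  0.42  0.69  1.92 -0.33  0.92 -0.65] F [ 0.36 -0.63 -0.03] gap 0.0782
travel [-3.   1.8  4. ] twist -0.001
```

Request:
{"name": "play_rows", "arguments": {"travel": [[0,0,0],[0,0,0]], "twist": [0,0]}}

```text
time_s: 3.3
ee_pos: [0.5354, -0.1616, 0.1582]
eef_rot: [0.829, -0.559, 0.0, -0.0]
ft_force: [-0.8, -0.5, -0.6]
finger_gap: 0.0781
```

```bash
python3 -c "
from h import *
go((.5335,-.1603,.1555),-68)"
```

```text
t 3.3 pos [ 0.5354 -0.1616  0.1582] xang -68.0 tilt [0.0003 0.0002] q [-0.31  0.42  0.69  1.92 -0.33  0.92 -0.65] F [-0.78 -0.49 -0.57] gap 0.0781
travel [-1.9  1.2  2.7] twist -0.0
```

Request:
{"name": "play_rows", "arguments": {"travel": [[-1,0.6,1.5],[-1.9,1.2,2.7],[-1.9,1.2,2.7],[-1.9,1.2,2.7]], "twist": [0,0,0,0], "gripper": 0.2}}

```text
time_s: 3.8
ee_pos: [0.5335, -0.1604, 0.1553]
eef_rot: [0.829, -0.559, -0.0, -0.0]
ft_force: [-0.4, 0.5, 0.5]
finger_gap: 0.0686
```

Request:
{"name": "play_rows", "arguments": {"travel": [[0,0,0],[0,0,0],[0,0,0]], "twist": [0,0,0], "gripper": 0.24}}

```text
time_s: 4.18
ee_pos: [0.5336, -0.1604, 0.1553]
eef_rot: [0.829, -0.559, 0.0, -0.0]
ft_force: [-1.1, 0.4, -0.1]
finger_gap: 0.065
```

Request:
{"name": "play_rows", "arguments": {"travel": [[0,0,0],[0,0,0],[0,0,0]], "twist": [0,0,0], "gripper": 0.27}}

```text
time_s: 4.55
ee_pos: [0.534, -0.1605, 0.1559]
eef_rot: [0.829, -0.559, 0.0, -0.0]
ft_force: [-0.2, 0.8, 6.1]
finger_gap: 0.0629
```

```bash
python3 -c "
from h import *
go((.5335,-.1603,.1555),-68)"
```

```text
t 4.55 pos [ 0.534  -0.1605  0.1559] xang -68.01 tilt [0.0012 0.0001] q [-0.31  0.42  0.69  1.93 -0.33  0.91 -0.65] F [-0.17  0.82  6.13] gap 0.0629
travel [-0.3  0.4  0.4] twist -0.0
```

Request:
{"name": "play_rows", "arguments": {"travel": [[0,0,-0.3],[0,0,-0.5],[0,0,-0.5]], "twist": [0,0,0], "gripper": 0.285}}

```text
time_s: 4.92
ee_pos: [0.5339, -0.1606, 0.1562]
eef_rot: [0.829, -0.559, 0.0, -0.0]
ft_force: [-0.7, 0.1, 6.4]
finger_gap: 0.0609
```

```bash
python3 -c "
from h import *
go((.5335,-.1603,.1555),-68)
for n,r,f in(('scene',(130,150,310,340),3),):
    crop(ctrl.capture(n),r,f'pics/{n}3.png',f)"
```

```text
t 4.925 pos [ 0.5339 -0.1606  0.1562] xang -68.01 tilt [ 0.001  -0.0002] q [-0.31  0.42  0.69  1.93 -0.33  0.91 -0.65] F [-0.69  0.13  6.41] gap 0.0609
travel [-0.4  0.3  0.7] twist -0.0
```

View pics/scene3.png

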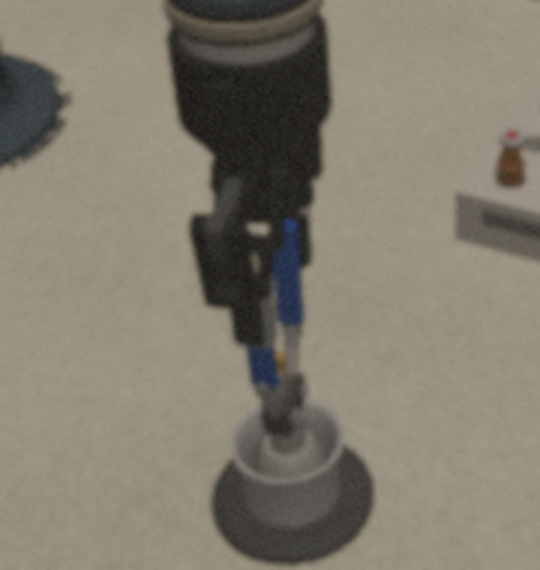

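Request:
{"name": "play_rows", "arguments": {"travel": [[0,0,-2],[0,0,-5],[0,0,-10],[0,0,-15],[0,0,-20]], "twist": [0,0,0,0,0]}}

```text
time_s: 5.6
ee_pos: [0.5334, -0.1604, 0.176]
eef_rot: [0.829, -0.559, -0.0, 0.0]
ft_force: [1.1, 0.3, -5.5]
finger_gap: 0.0609
```

Request:
{"name": "play_rows", "arguments": {"travel": [[0,0,-8],[0,0,-18],[0,0,-28],[0,0,-38],[0,0,-45]], "twist": [0,0,0,0,0]}}

```text
time_s: 6.22
ee_pos: [0.5337, -0.1605, 0.2216]
eef_rot: [0.829, -0.559, 0.0, -0.0]
ft_force: [0.2, -0.3, -5.0]
finger_gap: 0.0613
```

```bash
python3 -c "
from h import *
go((.5335,-.1603,.30),-68)
for n,r,f in(('scene',(130,100,310,340),2.5),):
    crop(ctrl.capture(n),r,f'pics/{n}4.png',f)"
```

```text
t 6.225 pos [ 0.5337 -0.1605  0.2216] xang -68.01 tilt [0.0007 0.    ] q [-0.36  0.34  0.73  1.86 -0.26  1.04 -0.71] F [ 0.24 -0.3  -5.03] gap 0.0613
travel [ -0.2   0.  -78.4] twist -0.0
```

View pics/scene4.png

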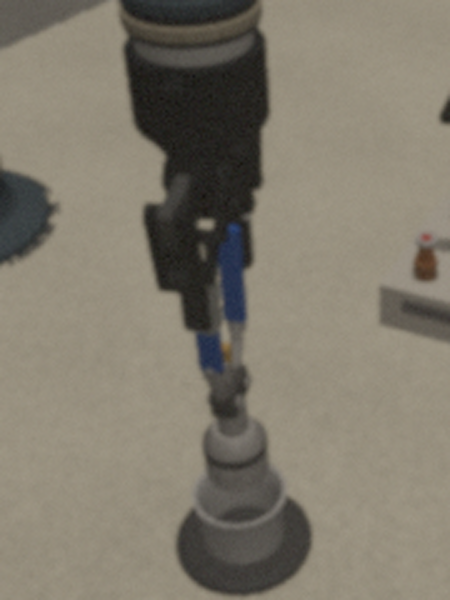

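Request:
{"name": "play_rows", "arguments": {"travel": [[0,0,-15],[0,0,-35],[0,0,-50],[0,0,-58],[0,0,-58]], "twist": [0,0,0,0,0]}}

```text
time_s: 6.9
ee_pos: [0.5336, -0.1605, 0.2792]
eef_rot: [0.829, -0.559, 0.0, -0.0]
ft_force: [-0.0, -0.3, -5.5]
finger_gap: 0.0615
```

```bash
python3 -c "
from h import *
go((.5432,.2055,.28),-68)"
```

```text
t 6.9 pos [ 0.5336 -0.1605  0.2792] xang -68.01 tilt [0.0007 0.0001] q [-0.39  0.28  0.75  1.79 -0.21  1.16 -0.75] F [-0.04 -0.34 -5.49] gap 0.0615
travel [-335.7 -146.    -0.8] twist -0.0
```

Request:
{"name": "play_rows", "arguments": {"travel": [[-15,-6.5,0],[-45,-19.5,0],[-80,-35,0],[-115,-50,0],[-150,-65,0]], "twist": [0,0,0,0,0]}}

```text
time_s: 7.52
ee_pos: [0.5368, 0.0058, 0.278]
eef_rot: [0.829, -0.559, -0.001, 0.0]
ft_force: [0.4, 0.8, -4.8]
finger_gap: 0.0613
```

Request:
{"name": "play_rows", "arguments": {"travel": [[-35,-15,0],[-70,-30,0],[-105,-46,0],[-135,-58,0],[-155,-67,0]], "twist": [0,0,0,0,0]}}

```text
time_s: 8.15
ee_pos: [0.5405, 0.175, 0.2778]
eef_rot: [0.83, -0.558, -0.001, 0.0]
ft_force: [0.2, -0.4, -4.8]
finger_gap: 0.0611
```

```bash
python3 -c "
from h import *
go((.5432,.2055,.28),-68)"
```

```text
t 8.15 pos [0.5405 0.175  0.2778] xang -67.83 tilt [-0.0021  0.0003] q [-0.87  0.28  0.61  1.76 -0.18  1.16 -1.39] F [ 0.25 -0.39 -4.8 ] gap 0.0611
travel [-27.2 -14.   -2.1] twist 0.003
```

Request:
{"name": "play_rows", "arguments": {"travel": [[-13,-7,-1],[-24,-12,-1],[-27,-14,-1],[-27,-14,-1]], "twist": [0,0,0,0]}}

```text
time_s: 8.65
ee_pos: [0.5447, 0.2014, 0.2798]
eef_rot: [0.829, -0.56, 0.0, 0.0]
ft_force: [-0.5, -0.5, -6.3]
finger_gap: 0.0611
```

```bash
python3 -c "
from h import *
go((.5432,.2055,.28),-68)
im=ctrl.capture('scene');cv2.imwrite('pics/s5f.png',im)
crop(im,(250,50,400,250),'pics/scene5.png',3)
im=ctrl.capture('top');cv2.imwrite('pics/t5f.png',im)
crop(im,(90,150,290,300),'pics/top5.png',3)"
```

```text
t 8.65 pos [0.5447 0.2014 0.2798] xang -68.07 tilt [-0.     -0.0005] q [-0.9   0.3   0.6   1.73 -0.18  1.17 -1.43] F [-0.48 -0.53 -6.32] gap 0.0611
travel [-4.4 -0.1 -0.2] twist -0.001
```

View pics/scene5.png

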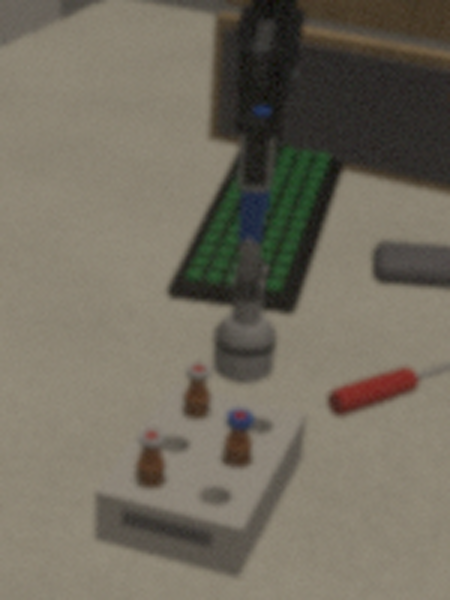

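View pics/top5.png

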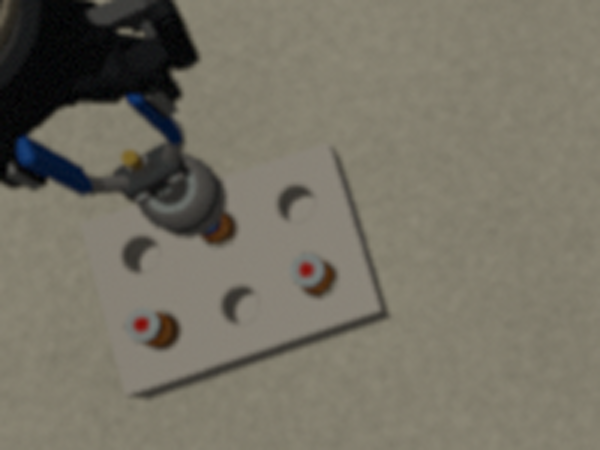

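```bash
python3 -c "
from h import *
c=np.array([.5447,.2014,.134])
for dz in(0,.041,.1): print(dz,(proj('scene',c+[0,0,dz])-[250,50])*3+1,(proj('top',c+[0,0,dz])-[90,150])*3+1)
for r,z,o in((.022,.134,c),):
  P=np.array([proj('scene',[c[0]+r*np.cos(a),c[1]+r*np.sin(a),z]) for a in np.linspace(0,6.28,60)]);print((P.min(0)-[250,50])*3+1,(P.max(0)-[250,50])*3+1)
  P=np.array([proj('top',[c[0]+r*np.cos(a),c[1]+r*np.sin(a),z]) for a in np.linspace(0,6.28,60)]);print((P.min(0)-[90,150])*3+1,(P.max(0)-[90,150])*3+1)
cap=np.array([.5432,.2055,.086]);print('cap',(proj('scene',cap)-[250,50])*3+1,(proj('top',cap)-[90,150])*3+1)
im=cv2.imread('pics/s5f.png');g=cv2.cvtColor(im,cv2.COLOR_BGR2GRAY).astype(int)
for y in(165,168,170): print(y,g[y,314:350])
for x in(326,331,336): print(x,g[160:188,x])
"
```

```text
0 [242.39519977 368.04228021] [187.88587778 198.99980894]
0.041 [246.34808044 318.8859836 ] [167.2689412 184.2766651]
0.1 [252.4106877  243.59374897] [133.26504461 159.98325029]
[212.39245157 352.92335096] [272.51112575 383.72743128]
[149.9961021  162.07354243] [225.75749026 236.43477104]
cap [238.82206315 419.51610794] [203.04813931 217.76593783]
165 [134 132 132 131 132 129 120  96  64  53  54  55  60  68  73  71  73  77
  78  79  81  75  77  72  68  61  68  87 118 128 130 128 128 129 128 131]
168 [132 136 132 132 132 128 119  93  69  65  61  65  60  58  58  55  54  52
  53  54  56  57  60  61  64  74  86 109 121 128 130 130 129 130 132 132]
170 [129 123 120 125 129 127 117  95  71  68  69  71  70  70  72  77  77  76
  77  75  79  78  79  78  76  79  94 115 127 131 131 130 132 131 130 133]
326 [ 87  83  78  76  68  60  50  49  60  70  70  70  68  70  70  76  98 118
 130 132 133 135 133 133 133 131 120 100]
331 [ 97  95  91  91  84  77  57  52  52  67  76  80  78  77  78  76  80  98
 124 130 136 134 134 134 132 124 107  82]
336 [101 100  96  91  85  77  63  51  60  75  79  74  77  78  79  84 100 119
 131 133 133 133 133 131 131 134 132 132]
```

```bash
python3 -c "
from h import *
s=cv2.imread('pics/scene0.png').astype(int);s5=cv2.imread('pics/s5f.png').astype(int)
for im in(s,s5):
  print('r-g');print((im[...,2]-im[...,1])[183:199,322:339])
  print('b-g');print((im[...,0]-im[...,1])[183:199,322:339])
t=cv2.imread('pics/top0.png').astype(int)
print((t[...,2]-t[...,1])[215:232,149:169]);print((t[...,0]-t[...,1])[215:232,149:169])
for z in(.086,.090):
  for n in('scene','top'):
    P=np.array([proj(n,[.5432+.0105*np.cos(a),.2055+.0105*np.sin(a),z]) for a in np.linspace(0,6.28,60)]);print(n,z,P.min(0),P.max(0))
"
```

```text
r-g
[[  8   6   7   8   8   8   7   8   7   9   7   7   7   7   8   7   8]
 [  9   6   8   7   6   6   6   7   6   9   8   7   6   8   8   6   7]
 [  7   7   7   7   8   6   7   6   7   7   6   8   7   7   8   6   7]
 [  7   6   7   6   3   4   5  10  11   8   5   5   6   7   7   7   9]
 [  7   7   7   2   1   1  22  40  39  26   7   3   4   6   9   6   7]
 [  6   8   6   1  -3   6  33  55  56  39  12  -3   0   5   7   6   6]
 [  6   7   7   2  -4   0  17  31  34  27   5 -10  -1   5   6   8   7]
 [  7   6   6   1  -2  -5  -3   3   6   1  -7  -7  -2   5   7   4   7]
 [  8   7   5   4   1  -3  -7 -10  -8  -8  -9  -6  -1   6   7   7   5]
 [  7   8   7   7   6   3   1  -3  -2  -5  -1   0   4   4   6   6   4]
 [  6   8   7   8  10  12  11  13   7   8   8   6   4   7   5   7   5]
 [  6   7   9  11  17  17  22  20  19  17  16  10   8   7   6   8   7]
 [  7   7   8  13  19  18  23  23  25  26  18  14   8   7   6   5   7]
 [  7   9  10  17  23  22  24  25  23  25  24  16   9   9   7   7   7]
 [  7   8   9  20  25  28  27  25  28  30  25  16  10   7   8   7   7]
 [  8   8  11  18  26  28  29  
[... 5921 characters left out ...]
-12 -10]
 [-10 -11 -12  -9  -5   5  19  31  41  40  34  20   1 -21 -27 -28 -25 -16
  -11 -10]
 [-11 -11 -10 -11 -10  -9  -6  -1   7  11   4  -8 -24 -27 -27 -22 -18 -13
  -10  -9]
 [-10 -11 -11 -11 -11 -11 -11 -11 -12 -13 -16 -23 -23 -26 -20 -17 -13 -12
  -11 -10]
 [-11 -11 -10 -11 -11 -11 -12 -11 -11 -11 -13 -15 -17 -14 -14 -13 -11 -11
  -11 -11]
 [-11 -11 -11 -11 -10 -10 -11 -10 -11 -10 -10 -11 -13 -12 -12 -11 -11 -10
  -11 -10]]
scene 0.086 [324.64649672 187.00794237] [333.90587016 192.04563739]
top 0.086 [151.66670533 216.68047717] [163.02892844 227.86750324]
scene 0.09 [324.75426912 185.54141176] [334.03551219 190.56571076]
top 0.09 [151.0616878  216.25526099] [162.47882233 227.49423822]
```

```bash
python3 -c "
from h import *
go((.5436,.2063,.240),-68)"
```

```text
t 8.75 pos [0.5447 0.2009 0.2798] xang -68.1 tilt [-0.0002 -0.0004] q [-0.9   0.3   0.6   1.73 -0.18  1.17 -1.43] F [-0.25  0.43 -5.24] gap 0.0611
travel [-5.4 -1.  39.8] twist -0.002
```

Request:
{"name": "play_rows", "arguments": {"travel": [[-4,-1,5],[-5.4,-1,16],[-5.4,-1,28],[-5.4,-1,36],[-5.4,-1,39.8]], "twist": [0,0,0,0,0]}}

```text
time_s: 9.38
ee_pos: [0.5432, 0.2074, 0.2391]
eef_rot: [0.829, -0.559, -0.0, 0.0]
ft_force: [-0.6, 0.5, -5.2]
finger_gap: 0.0611
```

Request:
{"name": "play_rows", "arguments": {"travel": [[0,0,0],[0,0,0]], "twist": [0,0]}}

```text
time_s: 9.62
ee_pos: [0.5437, 0.2075, 0.2403]
eef_rot: [0.829, -0.559, 0.0, -0.0]
ft_force: [-0.2, -0.3, -5.5]
finger_gap: 0.061
```

```bash
python3 -c "
from h import *
go((.5436,.2063,.240),-68)
im=ctrl.capture('scene');cv2.imwrite('pics/s6f.png',im)
a=cv2.resize(im[140:240,280:380],(500,500),interpolation=cv2.INTER_CUBIC)
cv2.imwrite('pics/s6.png',a)
im=ctrl.capture('top');cv2.imwrite('pics/t6f.png',im)
crop(im,(90,150,230,270),'pics/t6.png',4)"
```

```text
t 9.625 pos [0.5437 0.2075 0.2403] xang -68.02 tilt [0.0006 0.0004] q [-0.89  0.34  0.59  1.78 -0.21  1.09 -1.42] F [-0.22 -0.25 -5.51] gap 0.061
travel [1.1 0.6 0.3] twist -0.0
```

View pics/s6.png

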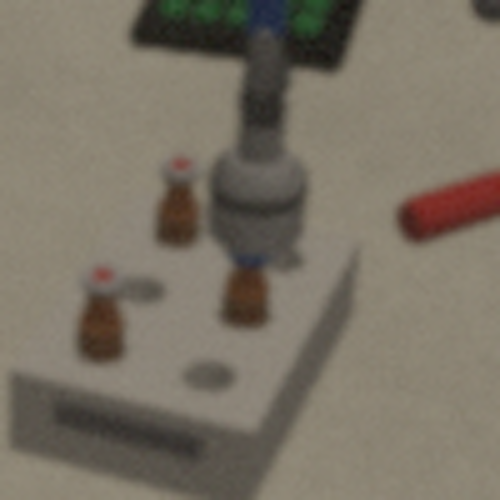

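View pics/t6.png

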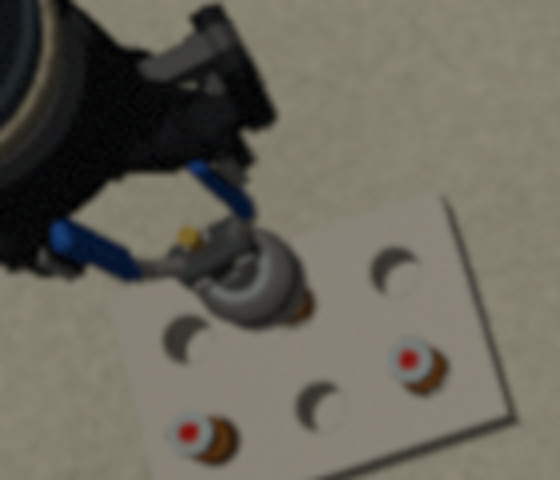

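```bash
python3 -c "
from h import *
im=cv2.imread('pics/s6f.png').astype(int);g=im.mean(2).astype(int)
for y in range(182,206): print(y,g[y,318:346])
print('rg')
for y in range(190,206): print(y,(im[...,2]-im[...,1])[y,322:342])
c=np.array([.5437,.2075,.094])
P=np.array([proj('scene',[c[0]+.022*np.cos(a),c[1]+.022*np.sin(a),c[2]]) for a in np.linspace(0,6.28,60)]);print(P.min(0),P.max(0),proj('scene',c),proj('scene',[.5436,.2063,.065]))
P=np.array([proj('top',[c[0]+.022*np.cos(a),c[1]+.022*np.sin(a),c[2]]) for a in np.linspace(0,6.28,60)]);print((P.min(0)-[90,150])*4,(P.max(0)-[90,150])*4)
"
```

```text
182 [ 66  82  99  89  75  65  61  62  55  57  54  53  51  54  47  52  55  54
  57  63  69  72  90 115 125 128 129 129]
183 [ 65  81  96  91  75  65  68  67  64  68  65  63  65  61  62  58  68  71
  75  76  74  79  98 116 128 129 132 130]
184 [ 63  83 101  94  75  64  63  69  68  71  74  71  70  71  73  75  74  76
  81  79  77  81  99 120 131 133 132 129]
185 [ 61  77  94  95  77  67  64  64  64  68  74  73  73  76  76  75  77  77
  78  75  75  79  97 121 128 131 133 133]
186 [ 56  81  99  97  81  70  65  65  70  65  69  75  77  74  72  78  76  78
  75  76  76  83 103 124 129 130 132 130]
187 [ 68  90 108 112  98  79  67  63  64  68  70  72  75  76  75  73  77  78
  75  75  79  93 112 125 129 127 130 128]
188 [ 85 104 117 124 113  96  80  72  62  72  71  71  75  77  77  79  82  73
  74  78  84 105 122 129 129 132 131 129]
189 [108 119 125 130 126 116  97  81  67  68  66  72  74  76  75  75  76  76
  76  78  90 107 122 130 130 131 132 131]
190 [125 127 132 130 130 125 111  90  71  66  67  69  71  70  71  74  80  78
  80  79  83  99 115 126 129 130 131 132]
191 [127 131 129 131 128 127 
[... 2262 characters left out ...]
  8]
198 [ 6  9 11 18 24 29 26 29 28 29 25 17  9  6  7  8  7  7  9  7]
199 [ 7  9 11 15 22 25 29 26 28 30 24 14  9  9  5  6  7  7  6  6]
200 [ 6  8 10 12 18 21 23 22 22 23 19 13  8  6  8  7  7  7  9  5]
201 [ 7  7  7 12 11 18 17 19 22 19 17 11  9  8  8  6  7  6  7  8]
202 [ 6  9  8 12 14 18 17 21 20 18 16  9  7  7  7  7  7  5  8  8]
203 [ 9  6 13 11 14 18 19 18 24 21 17 11  8  8  6  8  7  8  7  8]
204 [ 6  9  9 11 14 15 17 18 16 16 13  9  7  6  8  8  7  7  7  8]
205 [ 8  8  9  7  9 13  9 12 11 12 10 10  7  9  5  9  8  7  7  7]
[320.40355012 181.0743857 ] [339.87984922 191.55211094] [330.12428319 186.21946002] [328.97808244 197.01945343]
[212.21495994 238.40769972] [308.36289946 333.02981615]
```

```bash
python3 -c "
from h import *
np.set_printoptions(linewidth=200)
im=cv2.imread('pics/t6f.png').astype(int);g=im.mean(2).astype(int)
for y in range(205,238,2): print(y,g[y,138:172])
im=cv2.imread('pics/t5f.png').astype(int);g=im.mean(2).astype(int)
print()
for y in range(200,236,2): print(y,g[y,134:170])
"
```

```text
205 [119 120 117 113 104  92  77  65  53  55  60  56  44  42  50  74 104 119 121 121 121 121 120 118 119 120 122 123 124 123 123 125 125 124]
207 [ 98  94  92  85  59  47  46  46  52  60  64  57  51  46  50  64  76  83  92 102 112 119 122 122 122 120 120 120 121 123 126 126 125 127]
209 [ 76  58  64  79  62  48  45  46  51  54  56  52  46  40  33  48  67  73  70  64  66  78 100 116 119 126 127 128 127 128 129 128 128 128]
211 [ 46  37  40  43  43  43  42  46  47  47  48  45  43  38  30  23  42  63  74  72  67  62  59  71  96 118 127 128 129 128 128 127 128 128]
213 [ 44  42  44  42  45  46  47  48  45  40  37  39  42  48  51  43  43  69  86  80  70  67  61  54  52  76 106 124 128 128 127 128 128 128]
215 [ 45  46  48  47  46  43  40  34  30  26  40  65  75  67  55  50  68  95 101  88  74  67  63  59  49  41  58  94 119 128 128 128 128 127]
217 [ 46  42  40  38  32  23  21  16  21  31  48  56  49  44  41  44  66  94  99  87  75  67  64  58  53  38  39  67 103 124 129 128 128 129]
219 [ 34  40  49  56  50  32  26  36  48  58  61  53  45  41  43  57  85 102  98  80  71  66  61  56  47  
[... 3314 characters left out ...]
 74  57  47  42  39  35  33  30  33  37  40  43  44  43  45  45  42  37  43  52  50  37  39  70 108]
228 [115 109 103 102 104 110 119 125 128 129 127 125 119 108  94  81  78  76  70  71  77  89  84  61  41  37  40  43  46  47  45  37  39  55  91 120]
230 [ 64  57  54  55  53  57  69  91 113 125 128 128 128 128 127 126 126 126 125 124 126 128 125 111  87  58  47  50  50  52  62  76  90 105 122 127]
232 [ 52  54  55  55  64  79  95 106 114 121 127 127 127 127 128 127 127 127 128 128 127 128 128 127 126 118 112 111 106 106 111 121 125 127 128 128]
234 [ 53  53  57  81 107 124 129 128 126 122 126 128 128 128 128 128 128 128 128 128 128 128 128 128 128 128 128 128 128 129 129 128 129 128 128 129]
```

Request:
{"name": "play_rows", "arguments": {"travel": [[1,1,3],[1.8,1.2,7],[1.8,1.2,11],[1.8,1.2,14],[1.8,1.2,15]], "twist": [0,0,0,0,0]}}

```text
time_s: 10.35
ee_pos: [0.5429, 0.2054, 0.2246]
eef_rot: [0.829, -0.559, -0.0, 0.0]
ft_force: [0.0, 1.5, -5.3]
finger_gap: 0.0611
```

Request:
{"name": "play_rows", "arguments": {"travel": [[0,0,0.7],[0,0,1.4],[0,0,2]], "twist": [0,0,0]}}

```text
time_s: 10.72
ee_pos: [0.5431, 0.2054, 0.2231]
eef_rot: [0.829, -0.559, -0.0, -0.0]
ft_force: [-0.9, -0.3, -5.3]
finger_gap: 0.0614
```

```bash
python3 -c "
from h import *
go((.5432,.2057,.2182),-68)
print(ctrl.get_obs()['wrist_torque'])"
```

```text
t 10.725 pos [0.5431 0.2054 0.2231] xang -68.01 tilt [0.0001 0.0002] q [-0.88  0.35  0.58  1.8  -0.22  1.05 -1.41] F [-0.87 -0.33 -5.26] gap 0.0614
travel [-0.2 -0.2  4.9] twist -0.0
[0.05187338 0.03147086 0.00367004]
```

Request:
{"name": "play_rows", "arguments": {"travel": [[0,0,0.8],[0,0,1.6],[0,0,2.4],[0,0,2.4]], "twist": [0,0,0,0]}}

```text
time_s: 11.22
ee_pos: [0.543, 0.2054, 0.2205]
eef_rot: [0.829, -0.559, -0.0, 0.0]
ft_force: [0.1, 1.0, -5.5]
finger_gap: 0.0611
```

Request:
{"name": "play_rows", "arguments": {"travel": [[0,0,0.6],[0,0,1.2],[0,0,1.2]], "twist": [0,0,0]}}

```text
time_s: 11.6
ee_pos: [0.543, 0.2054, 0.2193]
eef_rot: [0.829, -0.559, -0.0, 0.0]
ft_force: [0.1, -1.2, -6.0]
finger_gap: 0.0615
```

Request:
{"name": "play_rows", "arguments": {"travel": [[0,0,0.5],[0,0,1.0],[0,0,1.0]], "twist": [0,0,0]}}

```text
time_s: 11.98
ee_pos: [0.5436, 0.2055, 0.2191]
eef_rot: [0.829, -0.559, 0.0, -0.001]
ft_force: [-0.0, -0.7, 0.0]
finger_gap: 0.0613
```

Request:
{"name": "play_rows", "arguments": {"travel": [[0,0,0.3],[0,0,0.6],[0,0,0.6]], "twist": [0,0,0]}}

```text
time_s: 12.35
ee_pos: [0.544, 0.2056, 0.219]
eef_rot: [0.829, -0.559, 0.001, -0.001]
ft_force: [0.5, 0.0, 4.6]
finger_gap: 0.0611
```

```bash
python3 -c "
from h import *
go((.5432,.2057,.2182),-68)
im=ctrl.capture('scene');cv2.imwrite('pics/s7f.png',im)
a=cv2.resize(im[140:240,280:380],(500,500),interpolation=cv2.INTER_CUBIC)
cv2.imwrite('pics/s7.png',a)"
```

```text
t 12.35 pos [0.544  0.2056 0.219 ] xang -68.02 tilt [0.0022 0.0012] q [-0.88  0.36  0.58  1.8  -0.22  1.04 -1.4 ] F [0.48 0.03 4.58] gap 0.0611
travel [-0.4  0.7  0.8] twist -0.0
```

View pics/s7.png

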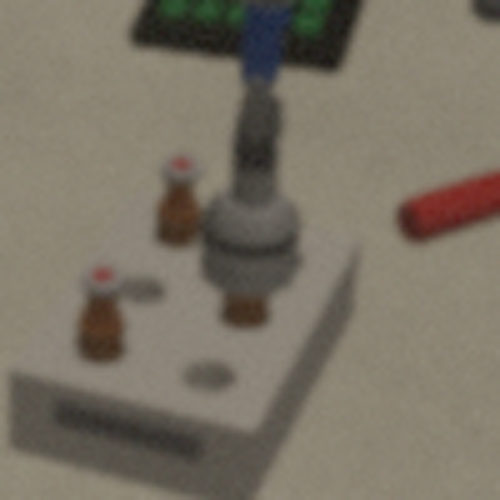

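Request:
{"name": "play_rows", "arguments": {"travel": [[0,0,-0.3],[0,0,-0.6],[0,0,-0.6]], "twist": [0,0,0], "gripper": 0.31}}

```text
time_s: 12.78
ee_pos: [0.5439, 0.2056, 0.2194]
eef_rot: [0.829, -0.559, 0.001, -0.001]
ft_force: [0.8, -0.1, 6.3]
finger_gap: 0.0588
```

Request:
{"name": "play_rows", "arguments": {"travel": [[0,0,-0.3],[0,0,-0.3]], "twist": [0,0], "gripper": 0.33}}

```text
time_s: 13.02
ee_pos: [0.5439, 0.2056, 0.2197]
eef_rot: [0.829, -0.559, 0.001, -0.001]
ft_force: [0.1, 0.6, 5.9]
finger_gap: 0.0571
```

Request:
{"name": "play_rows", "arguments": {"travel": [[0,0,-0.4],[0,0,-0.4]], "twist": [0,0], "gripper": 0.35}}

```text
time_s: 13.28
ee_pos: [0.5438, 0.2058, 0.2201]
eef_rot: [0.829, -0.559, 0.0, -0.001]
ft_force: [0.2, 0.1, 6.6]
finger_gap: 0.0559
```

Request:
{"name": "play_rows", "arguments": {"travel": [[0,0,-0.2],[0,0,-0.2]], "twist": [0,0], "gripper": 0.36}}

```text
time_s: 13.52
ee_pos: [0.5438, 0.2058, 0.2203]
eef_rot: [0.829, -0.559, 0.0, -0.001]
ft_force: [0.7, 0.4, 6.8]
finger_gap: 0.0548
```

Request:
{"name": "play_rows", "arguments": {"travel": [[0,0,-0.2],[0,0,-0.2]], "twist": [0,0], "gripper": 0.37}}

```text
time_s: 13.78
ee_pos: [0.5438, 0.2058, 0.2206]
eef_rot: [0.829, -0.559, 0.0, -0.001]
ft_force: [-0.6, 0.5, 6.1]
finger_gap: 0.0539
```

Request:
{"name": "play_rows", "arguments": {"travel": [[0,0,-0.2],[0,0,-0.2]], "twist": [0,0], "gripper": 0.38}}

```text
time_s: 14.02
ee_pos: [0.5439, 0.2058, 0.2208]
eef_rot: [0.829, -0.559, 0.0, -0.001]
ft_force: [0.2, 0.6, 6.8]
finger_gap: 0.0534
```

Request:
{"name": "play_rows", "arguments": {"travel": [[0,0,-0.25],[0,0,-0.25]], "twist": [0,0], "gripper": 0.39}}

```text
time_s: 14.28
ee_pos: [0.5439, 0.2058, 0.2211]
eef_rot: [0.829, -0.559, 0.0, -0.001]
ft_force: [-1.1, -0.3, 6.2]
finger_gap: 0.0526
```

Request:
{"name": "play_rows", "arguments": {"travel": [[0,0,-0.25],[0,0,-0.25]], "twist": [0,0], "gripper": 0.4}}

```text
time_s: 14.52
ee_pos: [0.5439, 0.2058, 0.2213]
eef_rot: [0.829, -0.559, 0.0, -0.001]
ft_force: [0.4, 0.3, 6.8]
finger_gap: 0.0513
```

Request:
{"name": "play_rows", "arguments": {"travel": [[0,0,-0.25],[0,0,-0.25]], "twist": [0,0], "gripper": 0.41}}

```text
time_s: 14.78
ee_pos: [0.5439, 0.2058, 0.2215]
eef_rot: [0.829, -0.559, 0.0, -0.001]
ft_force: [0.0, -1.0, 6.5]
finger_gap: 0.0506
```

Request:
{"name": "play_rows", "arguments": {"travel": [[0,0,-0.25],[0,0,-0.25]], "twist": [0,0], "gripper": 0.42}}

```text
time_s: 15.02
ee_pos: [0.5438, 0.2058, 0.2218]
eef_rot: [0.829, -0.559, 0.0, -0.001]
ft_force: [-0.4, 0.5, 6.7]
finger_gap: 0.0495
```

Request:
{"name": "play_rows", "arguments": {"travel": [[0,0,-0.25],[0,0,-0.25]], "twist": [0,0], "gripper": 0.43}}

```text
time_s: 15.28
ee_pos: [0.5438, 0.2058, 0.222]
eef_rot: [0.829, -0.559, 0.0, -0.001]
ft_force: [0.1, 0.2, 5.9]
finger_gap: 0.0492
```

Request:
{"name": "play_rows", "arguments": {"travel": [[0,0,-0.25],[0,0,-0.25]], "twist": [0,0], "gripper": 0.44}}

```text
time_s: 15.52
ee_pos: [0.5438, 0.2058, 0.2222]
eef_rot: [0.829, -0.559, 0.0, -0.001]
ft_force: [-0.3, 0.6, 6.0]
finger_gap: 0.0482
```

Request:
{"name": "play_rows", "arguments": {"travel": [[0,0,-0.25],[0,0,-0.25]], "twist": [0,0], "gripper": 0.45}}

```text
time_s: 15.78
ee_pos: [0.5438, 0.2057, 0.2224]
eef_rot: [0.829, -0.559, 0.0, -0.001]
ft_force: [-0.3, 0.8, 6.0]
finger_gap: 0.0472
```

Request:
{"name": "play_rows", "arguments": {"travel": [[0,0,-0.25],[0,0,-0.25]], "twist": [0,0], "gripper": 0.46}}

```text
time_s: 16.02
ee_pos: [0.5438, 0.2058, 0.2226]
eef_rot: [0.829, -0.559, 0.0, -0.001]
ft_force: [-0.6, 0.2, 5.8]
finger_gap: 0.0462
```

Request:
{"name": "play_rows", "arguments": {"travel": [[0,0,-0.2],[0,0,-0.2]], "twist": [0,0], "gripper": 0.47}}

```text
time_s: 16.27
ee_pos: [0.5438, 0.2057, 0.2228]
eef_rot: [0.829, -0.559, 0.0, -0.001]
ft_force: [-0.3, 0.3, 5.5]
finger_gap: 0.0452
```

Request:
{"name": "play_rows", "arguments": {"travel": [[0,0,-0.2],[0,0,-0.2]], "twist": [0,0], "gripper": 0.48}}

```text
time_s: 16.52
ee_pos: [0.5437, 0.2057, 0.223]
eef_rot: [0.829, -0.559, 0.0, -0.001]
ft_force: [-0.4, 0.7, 5.5]
finger_gap: 0.0446
```

Request:
{"name": "play_rows", "arguments": {"travel": [[0,0,-0.2],[0,0,-0.2]], "twist": [0,0], "gripper": 0.49}}

```text
time_s: 16.77
ee_pos: [0.5438, 0.2057, 0.2232]
eef_rot: [0.829, -0.559, 0.0, -0.001]
ft_force: [-0.2, 0.3, 5.3]
finger_gap: 0.0441
```

```bash
python3 -c "
from h import *
go((.5432,.2057,.2182),-68);o=ctrl.get_obs();print(o['effort'],o['wrist_torque'])"
```

```text
t 16.775 pos [0.5438 0.2057 0.2232] xang -68.01 tilt [0.0019 0.0012] q [-0.88  0.35  0.58  1.8  -0.22  1.05 -1.41] F [-0.17  0.31  5.33] gap 0.0441
travel [-0.2  0.5  5. ] twist -0.0
[ 1.27174496e-01 -3.53455031e+01  4.78570774e+00 -1.99036038e+01
  7.75889657e-02 -3.01850232e-04 -2.05745164e-03] [ 0.04253522 -0.01654902  0.00085225]
```

Request:
{"name": "play_rows", "arguments": {"travel": [[0,0,-0.15],[0,0,-0.15]], "twist": [0,0], "gripper": 0.5}}

```text
time_s: 17.02
ee_pos: [0.5438, 0.2057, 0.2234]
eef_rot: [0.829, -0.559, 0.0, -0.001]
ft_force: [0.1, 0.1, 5.7]
finger_gap: 0.0432
```

Request:
{"name": "play_rows", "arguments": {"travel": [[0,0,-0.15],[0,0,-0.15]], "twist": [0,0], "gripper": 0.51}}

```text
time_s: 17.27
ee_pos: [0.5438, 0.2057, 0.2235]
eef_rot: [0.829, -0.559, 0.0, -0.001]
ft_force: [-0.2, 0.8, 5.9]
finger_gap: 0.0422
```

Request:
{"name": "play_rows", "arguments": {"travel": [[0,0,-0.15],[0,0,-0.15]], "twist": [0,0], "gripper": 0.52}}

```text
time_s: 17.52
ee_pos: [0.5438, 0.2057, 0.2237]
eef_rot: [0.829, -0.559, 0.0, -0.001]
ft_force: [-1.4, -0.2, 6.5]
finger_gap: 0.0414
```

Request:
{"name": "play_rows", "arguments": {"travel": [[0,0,-0.15],[0,0,-0.15]], "twist": [0,0], "gripper": 0.53}}

```text
time_s: 17.77
ee_pos: [0.5438, 0.2058, 0.2238]
eef_rot: [0.829, -0.559, 0.0, -0.001]
ft_force: [0.6, -0.1, 5.8]
finger_gap: 0.0407
```

Request:
{"name": "play_rows", "arguments": {"travel": [[0,0,-0.15],[0,0,-0.15]], "twist": [0,0], "gripper": 0.54}}

```text
time_s: 18.02
ee_pos: [0.5438, 0.2058, 0.224]
eef_rot: [0.829, -0.559, 0.0, -0.001]
ft_force: [-0.2, 0.3, 6.8]
finger_gap: 0.0398
```

Request:
{"name": "play_rows", "arguments": {"travel": [[0,0,-0.15],[0,0,-0.15]], "twist": [0,0], "gripper": 0.55}}

```text
time_s: 18.27
ee_pos: [0.5438, 0.2057, 0.2241]
eef_rot: [0.829, -0.559, 0.0, -0.001]
ft_force: [-0.2, -0.4, 6.7]
finger_gap: 0.0391
```

Request:
{"name": "play_rows", "arguments": {"travel": [[0,0,-0.1],[0,0,-0.1]], "twist": [0,0], "gripper": 0.557}}

```text
time_s: 18.52
ee_pos: [0.5438, 0.2058, 0.2242]
eef_rot: [0.829, -0.559, 0.0, -0.001]
ft_force: [-0.2, 0.3, 6.7]
finger_gap: 0.0387
```

Request:
{"name": "play_rows", "arguments": {"travel": [[0,0,-0.1],[0,0,-0.1]], "twist": [0,0], "gripper": 0.564}}

```text
time_s: 18.77
ee_pos: [0.5438, 0.2057, 0.2243]
eef_rot: [0.829, -0.559, 0.0, -0.001]
ft_force: [0.1, 0.1, 5.9]
finger_gap: 0.0378
```

Request:
{"name": "play_rows", "arguments": {"travel": [[0,0,-0.1],[0,0,-0.1]], "twist": [0,0], "gripper": 0.57}}

```text
time_s: 19.02
ee_pos: [0.5438, 0.2057, 0.2245]
eef_rot: [0.829, -0.559, 0.0, -0.001]
ft_force: [0.0, -1.2, 6.8]
finger_gap: 0.0376
```

Request:
{"name": "play_rows", "arguments": {"travel": [[0,0,-0.1],[0,0,-0.1]], "twist": [0,0], "gripper": 0.576}}

```text
time_s: 19.27
ee_pos: [0.5438, 0.2057, 0.2246]
eef_rot: [0.829, -0.559, 0.0, -0.001]
ft_force: [1.2, 0.4, 6.0]
finger_gap: 0.0364
```

Request:
{"name": "play_rows", "arguments": {"travel": [[0,0,-0.1],[0,0,-0.1]], "twist": [0,0], "gripper": 0.582}}

```text
time_s: 19.52
ee_pos: [0.5438, 0.2057, 0.2247]
eef_rot: [0.829, -0.559, 0.0, -0.001]
ft_force: [-0.3, -0.4, 5.4]
finger_gap: 0.0361
```

```bash
python3 -c "
from h import *
go((.5432,.2057,.2182),-68);o=ctrl.get_obs();print(o['wrist_torque'],[ctrl.get_obs()['finger_gap'] for i in range(3)])"
```

```text
t 19.525 pos [0.5438 0.2057 0.2247] xang -68.01 tilt [0.002  0.0012] q [-0.88  0.35  0.58  1.8  -0.22  1.05 -1.41] F [-0.34 -0.41  5.37] gap 0.0361
travel [-0.2  0.6  6.5] twist -0.0
[0.01655548 0.02696615 0.00274802] [0.03611846655209901, 0.03611846655209901, 0.03611846655209901]
```

Request:
{"name": "play_rows", "arguments": {"travel": [[0,0,0]], "twist": [0]}}

```text
time_s: 19.65
ee_pos: [0.5438, 0.2057, 0.2247]
eef_rot: [0.829, -0.559, 0.0, -0.001]
ft_force: [0.6, -0.1, 5.3]
finger_gap: 0.0358
```

Request:
{"name": "play_rows", "arguments": {"travel": [[0,0,0]], "twist": [0]}}

```text
time_s: 19.77
ee_pos: [0.5438, 0.2057, 0.2247]
eef_rot: [0.829, -0.559, 0.0, -0.001]
ft_force: [0.5, 1.1, 6.0]
finger_gap: 0.0359
```

Request:
{"name": "play_rows", "arguments": {"travel": [[0,0,0]], "twist": [0]}}

```text
time_s: 19.9
ee_pos: [0.5438, 0.2057, 0.2247]
eef_rot: [0.829, -0.559, 0.0, -0.001]
ft_force: [-0.2, 0.1, 4.9]
finger_gap: 0.036
```

Request:
{"name": "play_rows", "arguments": {"travel": [[0,0,0]], "twist": [0]}}

```text
time_s: 20.02
ee_pos: [0.5438, 0.2057, 0.2247]
eef_rot: [0.829, -0.559, 0.0, -0.001]
ft_force: [0.1, 1.0, 5.6]
finger_gap: 0.0364
```

```bash
cat >> h.py <<'E'
def avg(n=20):
    G=[];F=[]
    for i in range(n):
        ctrl.capture("scene");o=ctrl.get_obs();G.append(o["finger_gap"]*1000);F.append(o["ft_force"])
    print("t",o["time_s"],"gap",np.mean(G).round(3),"+-",(np.std(G)/n**.5).round(3),"F",np.mean(F,0).round(2))
E
python3 -c "
from h import *
avg(16)"
```

```text
t 20.825 gap 35.948 +- 0.052 F [-0.28  0.24  6.05]
```

Request:
{"name": "play_rows", "arguments": {"travel": [[0,0,0.3],[0,0,0.3],[0,0,0.3]], "twist": [0,0,0], "gripper": 0.552}}

```text
time_s: 21.2
ee_pos: [0.5438, 0.2057, 0.2243]
eef_rot: [0.829, -0.559, 0.0, -0.001]
ft_force: [-0.2, -0.1, 6.1]
finger_gap: 0.0386
```

```bash
python3 -c "
from h import *
avg(12)"
```

```text
t 21.8 gap 38.387 +- 0.063 F [-0.08 -0.03  6.33]
```

Request:
{"name": "play_rows", "arguments": {"travel": [[0,0,0.5],[0,0,0.9],[0,0,0.9]], "twist": [0,0,0], "gripper": 0.5}}

```text
time_s: 22.18
ee_pos: [0.5438, 0.2057, 0.2235]
eef_rot: [0.829, -0.559, 0.0, -0.001]
ft_force: [0.6, 0.4, 6.5]
finger_gap: 0.0426
```

Request:
{"name": "play_rows", "arguments": {"travel": [[0,0,0.5],[0,0,0.9],[0,0,0.9]], "twist": [0,0,0], "gripper": 0.45}}

```text
time_s: 22.55
ee_pos: [0.5438, 0.2055, 0.2224]
eef_rot: [0.829, -0.559, 0.0, -0.001]
ft_force: [0.2, -0.2, 7.5]
finger_gap: 0.0473
```

Request:
{"name": "play_rows", "arguments": {"travel": [[0,0,0.5],[0,0,1.0],[0,0,1.0]], "twist": [0,0,0], "gripper": 0.4}}

```text
time_s: 22.92
ee_pos: [0.5437, 0.2055, 0.2213]
eef_rot: [0.829, -0.559, 0.0, -0.001]
ft_force: [0.5, 0.5, 6.9]
finger_gap: 0.0512
```

Still seated. Opening further.

Request:
{"name": "play_rows", "arguments": {"travel": [[0,0,0.5],[0,0,1.0],[0,0,1.0]], "twist": [0,0,0], "gripper": 0.35}}

```text
time_s: 23.3
ee_pos: [0.5433, 0.2055, 0.2201]
eef_rot: [0.829, -0.559, 0.0, -0.0]
ft_force: [-0.4, -0.3, 6.2]
finger_gap: 0.0555
```

Request:
{"name": "play_rows", "arguments": {"travel": [[0,0,0.5],[0,0,1.1],[0,0,1.1]], "twist": [0,0,0], "gripper": 0.295}}

```text
time_s: 23.68
ee_pos: [0.5432, 0.2054, 0.2186]
eef_rot: [0.829, -0.559, 0.0, -0.0]
ft_force: [-0.6, -0.1, 4.1]
finger_gap: 0.0602
```

Request:
{"name": "play_rows", "arguments": {"travel": [[0,0,0.2],[0,0,0.2]], "twist": [0,0], "gripper": 0.28}}

```text
time_s: 23.92
ee_pos: [0.543, 0.2053, 0.2182]
eef_rot: [0.829, -0.559, -0.0, 0.0]
ft_force: [0.0, 0.1, 3.0]
finger_gap: 0.0617
```

Request:
{"name": "play_rows", "arguments": {"travel": [[0,0,-1],[0,0,-3],[0,0,-6],[0,0,-9],[0,0,-12]], "twist": [0,0,0,0,0]}}

```text
time_s: 24.55
ee_pos: [0.5429, 0.2053, 0.2303]
eef_rot: [0.829, -0.559, -0.0, 0.0]
ft_force: [-0.5, 0.5, -5.7]
finger_gap: 0.0615
```

```bash
python3 -c "
from h import *
go((.5432,.2057,.2182),-68)
im=ctrl.capture('scene');cv2.imwrite('pics/s8f.png',im)
a=cv2.resize(im[140:240,280:380],(500,500),interpolation=cv2.INTER_CUBIC)
cv2.imwrite('pics/s8.png',a)"
```

```text
t 24.55 pos [0.5429 0.2053 0.2303] xang -68.01 tilt [-0.0004 -0.0001] q [-0.88  0.35  0.58  1.79 -0.21  1.07 -1.41] F [-0.46  0.5  -5.71] gap 0.0615
travel [-0.2 -0.4 12.1] twist -0.0
```

View pics/s8.png

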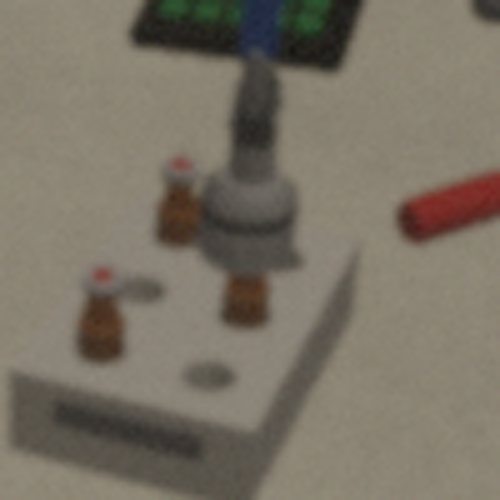

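Request:
{"name": "play_rows", "arguments": {"travel": [[0,0,-6],[0,0,-14],[0,0,-24],[0,0,-36],[0,0,-48]], "twist": [0,0,0,0,0]}}

```text
time_s: 25.22
ee_pos: [0.5431, 0.2054, 0.2794]
eef_rot: [0.829, -0.559, 0.0, -0.0]
ft_force: [-0.1, 0.3, -4.8]
finger_gap: 0.0615
```

```bash
python3 -c "
from h import *
go((.5335,-.1605,.285),-68)
im=ctrl.capture('scene');cv2.imwrite('pics/s9f.png',im)
crop(im,(250,50,400,250),'pics/s9.png',3)"
```

```text
t 25.225 pos [0.5431 0.2054 0.2794] xang -68.01 tilt [0.0004 0.0004] q [-0.9   0.3   0.6   1.73 -0.18  1.16 -1.44] F [-0.06  0.32 -4.84] gap 0.0615
travel [335.7 145.9  -5.8] twist -0.0
```

View pics/s9.png

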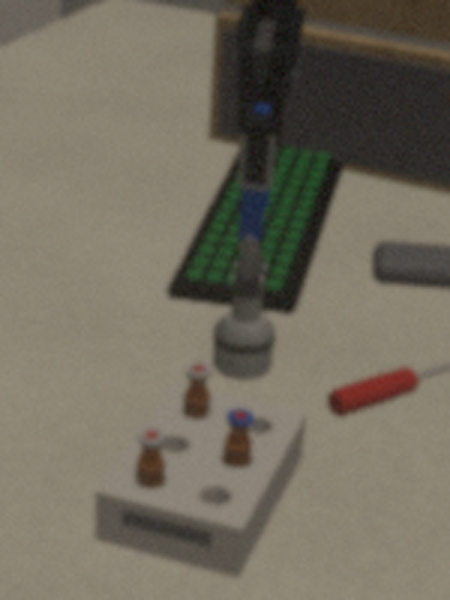

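Request:
{"name": "play_rows", "arguments": {"travel": [[15,6.5,-2],[45,19.5,-5],[80,35,-5],[115,50,-5],[150,65,-5]], "twist": [0,0,0,0,0]}}

```text
time_s: 25.9
ee_pos: [0.538, 0.0391, 0.283]
eef_rot: [0.829, -0.56, -0.0, 0.0]
ft_force: [0.1, 0.1, -4.4]
finger_gap: 0.0616
```

Request:
{"name": "play_rows", "arguments": {"travel": [[35,15,0],[70,30,0],[105,46,0],[140,61,0],[165,72,0]], "twist": [0,0,0,0,0]}}

```text
time_s: 26.52
ee_pos: [0.5324, -0.1415, 0.2831]
eef_rot: [0.828, -0.561, -0.0, 0.001]
ft_force: [-0.2, -0.0, -5.6]
finger_gap: 0.0615
```

```bash
python3 -c "
from h import *
go((.5335,-.1606,.24),-68)"
```

```text
t 26.525 pos [ 0.5324 -0.1415  0.2831] xang -68.2 tilt [-0.0008 -0.0009] q [-0.43  0.26  0.76  1.8  -0.19  1.16 -0.8 ] F [-0.24 -0.02 -5.6 ] gap 0.0615
travel [18.1  6.1 43.2] twist -0.003
```

Request:
{"name": "play_rows", "arguments": {"travel": [[9,3,5],[16,5.5,18],[18,6,32],[18,6,43],[18,6,43]], "twist": [0,0,0,0,0]}}

```text
time_s: 27.15
ee_pos: [0.5345, -0.1557, 0.2388]
eef_rot: [0.829, -0.559, -0.001, 0.001]
ft_force: [0.2, -0.8, -4.7]
finger_gap: 0.0615
```

Request:
{"name": "play_rows", "arguments": {"travel": [[0,0,0],[0,0,0]], "twist": [0,0]}}

```text
time_s: 27.4
ee_pos: [0.5356, -0.1568, 0.2408]
eef_rot: [0.829, -0.559, 0.001, -0.0]
ft_force: [0.1, -0.5, -5.0]
finger_gap: 0.0614
```

```bash
python3 -c "
from h import *
go((.5335,-.1606,.24),-68)
im=ctrl.capture('scene');cv2.imwrite('pics/s10f.png',im)
crop(im,(150,180,310,340),'pics/s10.png',3)"
```

```text
t 27.4 pos [ 0.5356 -0.1568  0.2408] xang -67.99 tilt [0.0012 0.    ] q [-0.38  0.32  0.74  1.84 -0.24  1.08 -0.73] F [ 0.11 -0.5  -4.98] gap 0.0614
travel [2.7 3.3 0.8] twist 0.0
```

View pics/s10.png

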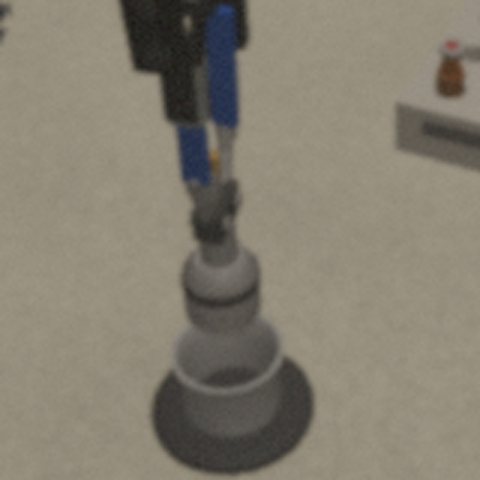

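Request:
{"name": "play_rows", "arguments": {"travel": [[1.5,2,2],[2.7,3.3,8],[2.7,3.3,16],[2.7,3.3,24],[2.7,3.3,28]], "twist": [0,0,0,0,0]}}

```text
time_s: 28.08
ee_pos: [0.5327, -0.1604, 0.2113]
eef_rot: [0.829, -0.559, -0.001, 0.0]
ft_force: [0.3, 0.9, -5.0]
finger_gap: 0.0619
```

Request:
{"name": "play_rows", "arguments": {"travel": [[0,0,0],[0,0,0]], "twist": [0,0]}}

```text
time_s: 28.32
ee_pos: [0.5333, -0.1608, 0.2125]
eef_rot: [0.829, -0.559, 0.0, -0.0]
ft_force: [0.2, 0.7, -4.5]
finger_gap: 0.0615
```

```bash
python3 -c "
from h import *
go((.5335,-.1606,.160),-68)
im=ctrl.capture('scene');cv2.imwrite('pics/s11f.png',im)
crop(im,(150,180,310,340),'pics/s11.png',3)"
```

```text
t 28.325 pos [ 0.5333 -0.1608  0.2125] xang -68.01 tilt [ 0.0005 -0.0001] q [-0.35  0.35  0.73  1.87 -0.27  1.02 -0.7 ] F [ 0.18  0.7  -4.54] gap 0.0615
travel [-0.1 -0.2 52.5] twist -0.0
```

View pics/s11.png

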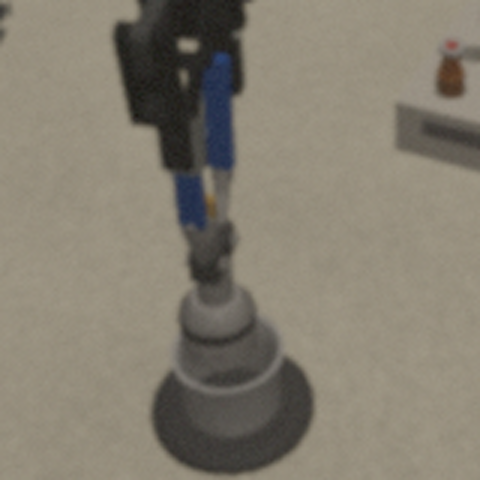

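```bash
python3 -c "
from h import *
np.set_printoptions(linewidth=220)
im=cv2.imread('pics/s11f.png').astype(int);g=im.mean(2).astype(int)
c=np.array([.5333,-.1608,.0672])
for dz in(0.015,.03,.041): print(dz,proj('scene',c+[0,0,dz]))
for y in range(276,308,3): print(y,g[y,202:250])
im=cv2.imread('pics/s10f.png').astype(int);g=im.mean(2).astype(int);print()
c=np.array([.5356,-.1568,.0955])
for dz in(0,0.015,.03,.041): print(dz,proj('scene',c+[0,0,dz]))
for y in range(268,290,3): print(y,g[y,202:250])
im=cv2.imread('pics/scene0.png').astype(int);g=im.mean(2).astype(int);print()
for y in range(290,312,3): print(y,g[y,202:250])
"
```

```text
0.015 [224.05774784 286.04141846]
0.03 [223.42635636 279.83356416]
0.041 [222.95384539 275.18912981]
276 [141 138 139 140 140 140 141 140 142 139 131 123 114  97  76  74  76  77  78  76  83  79  83  79  80  92 108 112 106 112 121 133 138 141 143 143 144 143 141 143 142 142 144 141 140 138 140 141]
279 [140 138 142 142 142 143 142 139 122  99  95 103 110 106  89  76  76  77  79  79  80  82  83  84  88  99 110 115 104  96  94  98 119 135 140 141 139 140 140 141 142 140 139 141 142 140 141 141]
282 [141 142 141 142 144 141 134 120  94  83  87  96 103 107 112 107 105 103  99 102 103 106 109 115 114 111 111 104 103  98  93  90  95 112 132 139 140 140 142 144 143 143 141 142 144 143 143 142]
285 [139 141 143 141 141 137 131 104  85  80  85  90  94  96 101 101 103 109 109 114 118 116 112 108 110 108 103 103  96  93  89  78  82  97 119 128 130 135 137 139 141 141 143 139 139 139 139 141]
288 [140 139 141 140 140 139 134 118  83  68  77  82  91  90  94  92  97 102 102 102 100 103 102 100  99  97  98  93  90  81  69  59  64  82  94  93 105 111 121 129 135 140 140 144 139 139 141 138]
291 [140 
[... 3731 characters left out ...]
1  77  76  68  68  75  79  86  91  97  97 102 100  99 101 103 106 104 103 102  98  95  94  89  85  81  76  70  80  96 107  92  71  58  52  53  54  63  79]
305 [124 119 108  84  61  55  73  93 105 103  92  79  70  65  69  76  78  82  82  90  88  94  94  97  99 101  98  98  97  91  90  86  88  92  92  99  98  94  84  73  67  56  54  51  50  53  56  53]
308 [106  79  54  52  51  54  55  54  64  75  84  95  99  97  94  93  90  89  88  87  84  89  90  90  92  93  97  97  98 103 104 104 100  90  82  77  73  70  71  71  62  62  56  57  53  55  54  52]
311 [69 52 50 56 54 53 55 55 56 61 61 66 66 72 73 75 79 83 87 84 84 86 86 90 84 84 83 76 76 76 74 75 74 72 74 75 77 69 73 70 66 61 55 53 55 54 53 57]
```

Request:
{"name": "play_rows", "arguments": {"travel": [[0,-2,1],[0,-3,6],[0,-3,14],[0,-3,22],[0,-3,28]], "twist": [0,0,0,0,0]}}

```text
time_s: 29.0
ee_pos: [0.5356, -0.1594, 0.1834]
eef_rot: [0.829, -0.559, -0.0, 0.0]
ft_force: [-1.0, 1.5, -4.9]
finger_gap: 0.061
```

```bash
python3 -c "
from h import *
go((.5363,-.1597,.158),-68)
im=ctrl.capture('scene');cv2.imwrite('pics/s12f.png',im)
crop(im,(150,180,310,340),'pics/s12.png',3)"
```

```text
t 29.0 pos [ 0.5356 -0.1594  0.1834] xang -68.01 tilt [-0.0009  0.0003] q [-0.34  0.39  0.71  1.9  -0.3   0.97 -0.67] F [-1.02  1.47 -4.91] gap 0.061
travel [ 0.6 -0.6 25.4] twist -0.0
```

View pics/s12.png

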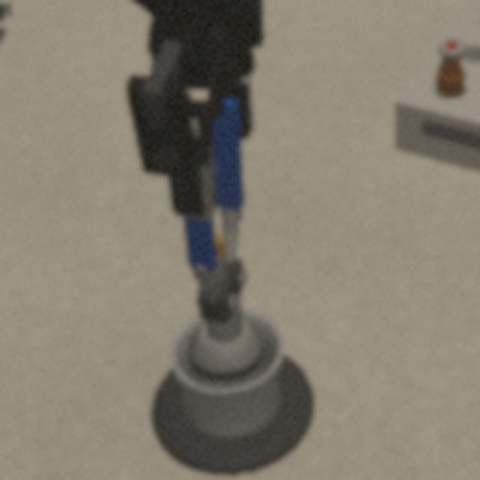

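Centred in the collar with no contact force. Lowering on.

Request:
{"name": "play_rows", "arguments": {"travel": [[0,0,5],[0,0,11],[0,0,17],[0,0,22],[0,0,24]], "twist": [0,0,0,0,0]}}

```text
time_s: 29.68
ee_pos: [0.537, -0.1601, 0.1615]
eef_rot: [0.829, -0.559, 0.001, -0.001]
ft_force: [-2.0, 1.2, 8.8]
finger_gap: 0.0617
```

Request:
{"name": "play_rows", "arguments": {"travel": [[0,0,0.8],[0,0,1.6],[0,0,1.6]], "twist": [0,0,0]}}

```text
time_s: 30.05
ee_pos: [0.5379, -0.1608, 0.1612]
eef_rot: [0.829, -0.559, 0.002, -0.001]
ft_force: [-0.6, -0.1, 9.0]
finger_gap: 0.0617
```

```bash
python3 -c "
from h import *
go((.5335,-.1606,.158),-68)
im=ctrl.capture('scene');cv2.imwrite('pics/s13f.png',im)
crop(im,(150,180,310,340),'pics/s13.png',3)"
```

```text
t 30.05 pos [ 0.5379 -0.1608  0.1612] xang -68.04 tilt [ 0.0053 -0.001 ] q [-0.32  0.42  0.7   1.92 -0.33  0.92 -0.65] F [-0.59 -0.13  8.95] gap 0.0617
travel [-1.8  4.   3.2] twist -0.001
```

View pics/s13.png

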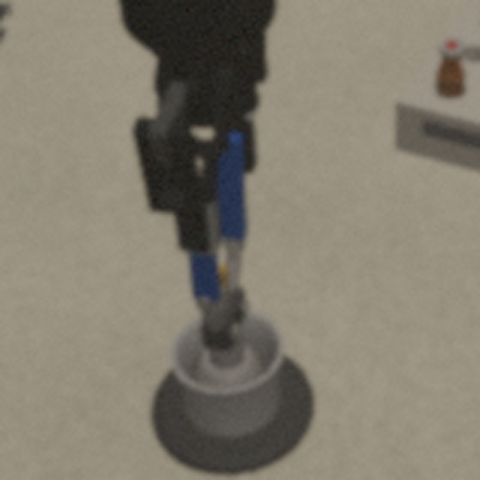

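Request:
{"name": "play_rows", "arguments": {"travel": [[0,1.5,-0.3],[-0.5,3,-0.6],[-0.5,3,-0.6]], "twist": [0,0,0]}}

```text
time_s: 30.48
ee_pos: [0.5346, -0.1614, 0.161]
eef_rot: [0.829, -0.559, 0.002, -0.001]
ft_force: [0.3, -1.2, 6.2]
finger_gap: 0.0613
```

Request:
{"name": "play_rows", "arguments": {"travel": [[0,0,0.3],[0,0,0.3],[0,0,0.3]], "twist": [0,0,0], "gripper": 0.25}}

```text
time_s: 30.85
ee_pos: [0.5342, -0.1611, 0.1602]
eef_rot: [0.829, -0.559, 0.002, -0.0]
ft_force: [0.7, -1.6, 6.4]
finger_gap: 0.0644
```

Request:
{"name": "play_rows", "arguments": {"travel": [[0,0,0],[0,0,0],[0,0,0]], "twist": [0,0,0], "gripper": 0.2}}

```text
time_s: 31.22
ee_pos: [0.5325, -0.1599, 0.1586]
eef_rot: [0.829, -0.559, -0.001, 0.0]
ft_force: [-0.4, -0.3, 1.0]
finger_gap: 0.0681
```

Request:
{"name": "play_rows", "arguments": {"travel": [[0,0,0],[0,0,0],[0,0,0]], "twist": [0,0,0], "gripper": 0.1}}

```text
time_s: 31.6
ee_pos: [0.5329, -0.1602, 0.1589]
eef_rot: [0.829, -0.559, -0.0, -0.0]
ft_force: [-0.0, -0.5, 0.3]
finger_gap: 0.0769
```

```bash
python3 -c "
from h import *
go((.5335,-.1606,.158),-68)
im=ctrl.capture('scene');cv2.imwrite('pics/s14f.png',im)
crop(im,(150,180,310,340),'pics/s14.png',3)"
```

```text
t 31.6 pos [ 0.5329 -0.1602  0.1589] xang -68.01 tilt [-0.0001  0.0001] q [-0.32  0.41  0.7   1.93 -0.33  0.92 -0.65] F [-0.04 -0.49  0.29] gap 0.0769
travel [ 0.6 -0.4  0.9] twist -0.0
```

View pics/s14.png

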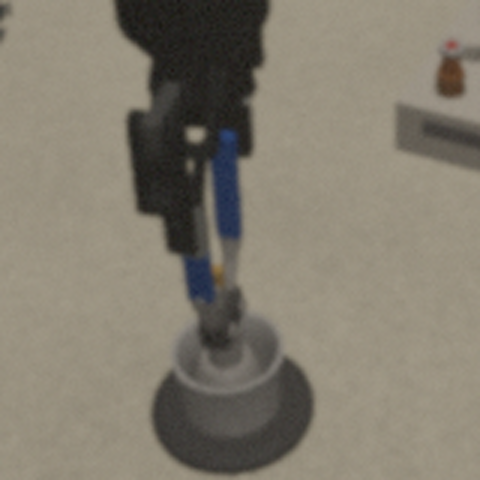

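Request:
{"name": "play_rows", "arguments": {"travel": [[0,0,-5],[0,0,-18],[0,0,-35],[0,0,-55],[0,0,-80]], "twist": [0,0,0,0,0], "gripper": 0.02}}

```text
time_s: 32.28
ee_pos: [0.5329, -0.1603, 0.2407]
eef_rot: [0.829, -0.559, 0.0, -0.0]
ft_force: [-0.4, -0.3, -1.3]
finger_gap: 0.0838
```

Request:
{"name": "play_rows", "arguments": {"travel": [[0,0,-30],[0,0,-60],[0,0,-80],[0,0,-80]], "twist": [0,0,0,0]}}

```text
time_s: 32.78
ee_pos: [0.5337, -0.1609, 0.3215]
eef_rot: [0.829, -0.559, 0.002, -0.001]
ft_force: [-0.2, 0.0, -0.0]
finger_gap: 0.0834
```

```bash
python3 -c "
from h import *
go((.5335,-.1606,.3),-68)
im=ctrl.capture('scene');cv2.imwrite('pics/s15f.png',im)
crop(im,(150,130,360,340),'pics/s15.png',2.8)
lo,hi=(105,110,40),(130,255,255)
for q in blobs(im,lo,hi,(180,210,280,300)): print(q[0],q[1].round(1),np.round(cv2.boxPoints(q[2]),1).tolist())"
```

```text
t 32.775 pos [ 0.5337 -0.1609  0.3215] xang -68.02 tilt [ 0.0047 -0.0002] q [-0.41  0.24  0.78  1.73 -0.18  1.24 -0.78] F [-0.2   0.   -0.01] gap 0.0834
travel [-0.4  0.2 21.5] twist -0.0
[221 224   8  34 141] [224.7 241.2] [[220.8000030517578, 224.10000610351562], [226.10000610351562, 223.6999969482422], [228.39999389648438, 257.0], [223.1999969482422, 257.29998779296875]]
[209 247  11  33 178] [214.5 262.2] [[208.89999389648438, 247.1999969482422], [215.6999969482422, 246.10000610351562], [220.6999969482422, 278.70001220703125], [213.89999389648438, 279.79998779296875]]
```

View pics/s15.png

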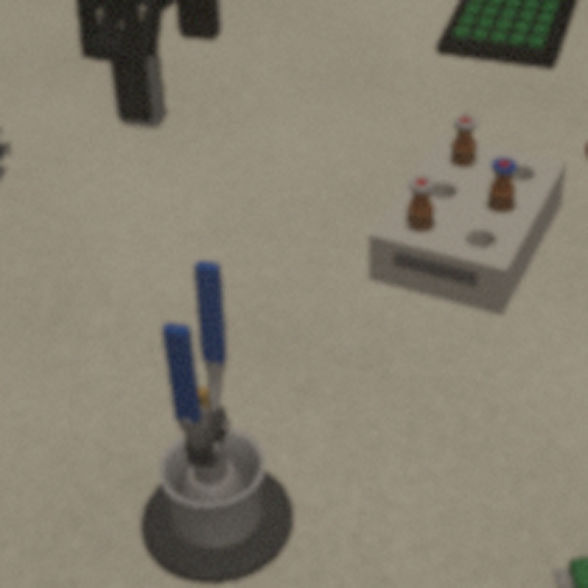

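Request:
{"name": "play_rows", "arguments": {"travel": [[0,0,0],[0,0,0],[0,0,0]], "twist": [0,0,0]}}

```text
time_s: 33.2
ee_pos: [0.5326, -0.1601, 0.3184]
eef_rot: [0.829, -0.559, -0.001, 0.0]
ft_force: [-0.8, 0.5, 0.7]
finger_gap: 0.084
```

```bash
python3 -c "
from h import *
print(ctrl.get_obs()['time_s'],ctrl.get_obs()['ft_force'],ctrl.hand_in())"
```

```text
the job is handed in; nothing more can be done
33.2 [-0.82003041  0.45410182  0.71955395] None
```

I took the crimper by its two handles, set it over the blue cap and squeezed until I read the give. Then I let the handles open, lifted straight off and stood the crimper back in its stand. I handed the job in at 33.2 s.

**Crimp:** The give is inferred from the finger opening, not felt directly. Near 37 mm width the fingers' lag behind their commanded opening fell from about 1.0 mm to 0.55 mm. On reopening, the lag was about 0.6 mm lower than at the same closure while squeezing, which fits a peak and give. The lag readings are noisy, about ±0.2 mm each, and the crimped skirt is too small to see in the pictures.

**Push on the vial:** It read about 10–13 N throughout, below the 25 N limit.

**Last checks:**
- In the final scene picture the blue-capped vial and both silver-capped neighbours stand in the rack.
- The crimper stands upright in its collar. Its handles appear 1–2 pixels from where they started, which fits its slack in the stand.
- The open gripper was well clear of everything, and the wrist force was near zero.

**Disagreements along the way:**
- The two cameras differed by a few millimetres on the cap position. I mainly trusted the top view, and the cap went into the crimper without trouble.
- The cap stopped about 1 mm shallower than the stated range.
- The pads slid about 5 mm up the handles while squeezing, and the crimper then hung about 3 mm off to one side. I corrected for that before lowering it into the stand.

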